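Prise open a gearbox cover and hold the selector fork in its detent

TASK

Lever the inspection cover of the small green gearbox open with the yellow screwdriver, swing the cover right back past upright, and lay the screwdriver down on the bench. Then take the bronze selector fork by its upright lug, slide it towards the large gear (to the gearbox's left) until you feel its spring ball click home in the detent notch, and finish while still gripping the lug there, so that a colleague can tighten the lock screw. Do not push the oil can, the bearing or the tape measure about.

Things in the scene. Friction and masses are not known exactly. Their poses are not given: they have to be found in the camera images.
- gearbox: Green cast gearbox, fixed, 140 x 220 mm (x, y), 160 x 244 mm foot flange; its 8 mm walls end 86 mm above the bench, mouth inside 124 x 204 mm. Origin: centre of its underside; x from its front (robot side) to its back, y to its left, z up. Inside, behind the fork, two shafts along y with gear pairs at both ends and the fork's sleeve, none above 50 mm; the large gear beside the fork is at the left
- pry_slot (a point): Prising slot: a gap in the front wall's rim right under the cover's front edge, 34 mm wide (y) and 11 mm high (75 to 86 mm above the bench), through the 8 mm wall. The point is the middle of the gap on the wall's outer face; its axes are the gearbox's. Inside the slot there is free space under the cover
- cover (a joint): Cover angle, rad: 0 shut, 1.57 upright, 2.0 its stop. A 140 x 220 x 4 mm clear window in an aluminium frame (0.12 kg) lying on the rim, edges flush with the walls, hinged along the far rim on a stiff friction hinge: it needs about 2 N upwards at its front edge and stays at any angle where it is left
- cover_hinge (a point): Middle of the hinge axis, at the height of the cover's underside when shut (86 mm), above the casing's back face. The axis runs along the gearbox's y
- cover_lip (a point): Middle of the cover's front edge, on its underside, 140 mm from the hinge axis; moves with the cover
- driver: Screwdriver, yellow handle, 212 x 24 x 25 mm, lying on the bench, 0.09 kg. Origin at the underside below the middle of its length; x points along the shaft to the blade. Handle from x = -106 to -8 mm (24 mm thick), then a 6 mm round shaft whose solid end is at x = +95 mm; its axis is 12 mm above the origin
- shift_fork (a joint): Selector fork on its rail along gearbox y, m: 0 at the right, growing to the left (large gear), stop at 0.085. Starts at 0 to 0.02, friction 1 to 2 N. The notch comes somewhere between 0.05 and 0.07 (its plate is adjustable and not listed): feel for it. Leaving the notch takes about 8 to 11 N along the rail; let go within 2 mm of it, the ball draws the fork in
- fork_lug (a point): Middle of the bronze fork's gripping lug, 68 mm above the bench: an upright block 12 mm thick (gearbox x), 24 mm wide (gearbox y), from 56 to 80 mm height. Free beside it: 40 mm to the front wall and, above 52 mm height, 72 mm to the back wall. Axes are the gearbox's
- detent_ball (a joint): Height of the fork's 13 mm spring ball under the rail, m: about -0.0006 while it rolls on the flat of the detent plate, about -0.004 when fully home in the notch
- oil_can: Thumb oil can, 62 mm across, 150 mm tall, standing; leave alone
- ball_bearing: Ball bearing lying flat, 42 mm across, 12 mm high; leave alone
- tape_measure: Yellow tape measure standing on its base, 42 x 88 x 62 mm; leave alone

How it is judged (in metres and radians):
On the way, in this order (a step that is already met when the one before it is completed fails the run):
1. the cover is levered up with the screwdriver (value of joint cover above 0.2 rad and contact force between driver and cover above 0.3 N).
2. the cover is swung back past upright (value of joint cover above 1.6 rad), for 0.1 s.
3. the fork is gripped and its ball is home in the notch (value of joint detent_ball below -0.003 m and contact force between the fingers and shift_fork above 3 N), for 0.2 s.
At the end, for the whole second after the job is handed in: The fork's spring ball is home in the notch (joint detent_ball below -0.003 m; about -0.004 is fully home) with the fork still; the fingers still grip the fork with more than 3 N; the cover is open past 1.6 rad; the screwdriver lies on the bench (origin under 30 mm), let go and at rest (all of step 3 and velocity of joint shift_fork between -0.005 and 0.005 m/s and value of joint cover above 1.6 rad and height (world z) of driver below 0.03 m and contact force between the fingers and driver below 0.1 N and linear speed of driver below 0.02 m/s); the arm keeps its last pose, push and grip.
It fails at once if the oil can, the bearing or the tape measure is pushed more than 30 mm (distance of any of oil_can, ball_bearing, tape_measure from where it was at the start of the episode above 0.03 m).
It also fails if it takes over 58 s, if anything falls off the work surface, if the arm or the gripper's body presses on something with over 40 N, if the wrist force passes 120 N, or if a joint passes its speed limit or range.

ROBOT

A 6-joint arm with a two-finger parallel gripper is mounted at the origin on a cart in front of the work surface, level with it; the furniture and walls round the work are solid. World frame = base frame: x ahead of the robot, y to its left, z up, the work surface at z = 0. Lengths are in mm, angles in rad, forces in N, time in s.
With the tool pointing down it reaches from about 400 to 925 mm from the base axis. Payload 12.5 kg.
Tool frame: the origin (TCP) lies at the very end of the fingers, on their centre line; the grasp point (between the pads) lies env.hold_point_z behind it (env.hold_point_z is the distance from the TCP to the grasp point, in mm); y points along the fingers, z is the direction in which the jaws open and shut, and the axes are right-handed (so a half turn about y gives the same grasp; the last joint's range is limited). The gripper opens to 95 mm and grips with 3 to 60 N. Pads are 20 mm wide; open, the fingers measure 119 mm over their backs; the gripper's body (75 mm by 180 mm) begins 59 mm behind the grasp point.
Start: joints at [-1.369, 0.491, 1.559, -0, 1.092, -0.106], TCP at [189.375, -595.637, 214.661] pointing down, gripper open.
Joint ranges: [-3.1, 3.1], [-0.84, 2.19], [0.05, 2.79], [-1.13, 4.28], [0.06, 2.93], [-2.69, 2.69]. Speed limits (rad/s): [2.22, 2.22, 2.79, 3.14, 3.14, 3.14].

INTERFACE

Orientations are given as [roll, pitch, yaw] about the fixed x, y, z axes, in that order (R = Rz(yaw) Ry(pitch) Rx(roll)).
In Python, from cell import env gives the robot as it stands.
- The arm moves only by the shell command python3 -m inch 'ROWS'. ROWS is JSON, one flat list of numbers, 7 for each row, row after row: the shift along the tool's x, y, z in m, then the turn, a rotation vector about the tool's x, y, z in degrees, then the closure, from -1 (fully open) to 1 (shut). In form: [tx, ty, tz, ax, ay, az, hand, tx, ty, tz, ax, ay, az, hand, ...]. A call has 1 to 10 rows; each row shifts and turns the commanded pose from where the row before left it, along the tool's axes as they then stand; what a row does not reach is not made up. A row lasts 1/10 s, in which the tool goes at most 50 mm and 8.59 degrees, less where a joint would pass 70% of its speed; a pose out of reach is approached as far as the arm can. A call is refused whole if a number of a shift passes 0.05 or a number of a turn 8.59, either way. A call with a gripper value outside its range is refused whole. The fingers move at their own pace and stop on an object; the grip force is fixed at half the most. Time passes only in rows, so rows that do not move let the fingers close. It gives the time, the measured TCP pose, the force and the opening at its end, in the units of the state.
- env.state(): the state, without advancing time (a new reading comes with each control period).
- env.read_camera(name): name is "scene" or "side" or "wrist"; returns a dict with "pixels" (400x640x3 uint8, blue, green, red), "depth" (400x640 float32, mm along the optical axis (not along the pixel's ray), 0 where there is no reading), "mtx" (3x3 intrinsics, pixels), "R" (3x3) and "t" (3): a world point X has camera coordinates R X + t. Camera axes: x right, y down, z forward; pixel columns grow to the right and rows downward; lengths in mm; the calibration is good to about 2 mm. A picture is of the moment at which its call begins.
- env.job_done(): hands the job in, once; it reports no verdict.
The state is a dict: "t": time; "joints": joint angles; "qvel": joint speeds; "tau": joint torques, N m; "eef_pos": TCP position; "tcp_rot": TCP orientation; "ft_force": force on the tool from outside, world axes, zero at the start; "moment": the same for the moment, N m; "opening": opening from 0.0 (shut) to 1.0 (fully open).
Only numpy, scipy, OpenCV 4.12 (cv2) and the standard library are available. Lean on these libraries where they do the work, as an engineer would, in place of code of your own. Each camera call takes 0.05 s, during which the arm holds its last target.

## Working session

There is one attempt and no reset: what is moved stays moved. The work goes in short steps, Python scripts to look and compute and a shell command to move; the robot and the scene stay as the last step left them, time stands still between calls to the robot, and variables do not carry over. Pictures are saved under pics/ and viewed, and the job is handed in when it is done.

```bash
ls; mkdir -p pics; python3 - <<'E'
from cell import env
import cv2
print(env.state()); print(env.hold_point_z)
for n in ["scene","side","wrist"]:
    c=env.read_camera(n); cv2.imwrite(f"pics/{n}0.png",c["pixels"]); print(n,c["mtx"].tolist(),c["R"].round(4).tolist(),c["t"].round(1).tolist())
E
```

```text
pics
{'t': 0.0, 'joints': array([-1.36861665e+00,  4.91547569e-01,  1.55944452e+00, -1.91531334e-05,
        1.09169093e+00, -1.05608813e-01]), 'qvel': array([-0.00149163,  0.00177289,  0.00111444,  0.0001027 , -0.00163107,
        0.00020563]), 'tau': array([ 2.14927146e-03, -6.12636709e+01, -2.58180535e+01,  6.93016173e-02,
        4.82661696e-02, -1.15674779e-04]), 'eef_pos': array([ 189.30842177, -595.38860004,  214.07089333]), 'tcp_rot': array([-1.57188241e+00,  9.80458407e-05, -2.83379538e+00]), 'ft_force': array([ 0.21250949,  0.04039791, -0.11991002]), 'moment': array([ 0.01770146, -0.06657633, -0.04500854]), 'opening': 1.001194491189957}
18.8
scene [[422.75315843963307, 0.0, 316.0135823452114], [0.0, 422.75315843963307, 200.43643437197653], [0.0, 0.0, 1.0]] [[-0.7481, -0.6632, 0.0205], [-0.478, 0.5172, -0.71], [0.4603, -0.541, -0.7039]] [455.9, 280.9, 878.9]
side [[482.80453902216743, 0.0, 317.1985447024796], [0.0, 482.80453902216743, 206.8535056684608], [0.0, 0.0, 1.0]] [[-0.9383, -0.3454, 0.0185], [-0.2324, 0.59, -0.7733], [0.2562, -0.7298, -0.6338]] [549.5, 141.1, 1170.6]
wrist [[293.0870181050829, 0.0, 320.6760757483337], [0.0, 293.0870181050829, 201.54720670880502], [0.0, 0.0, 1.0]] [[0.3025, -0.9531, -0.0004], [-0.9103, -0.289, 0.2965], [-0.2827, -0.0893, -0.955]] [-625.1, -33.7, 391.7]
```

View pics/scene0.png

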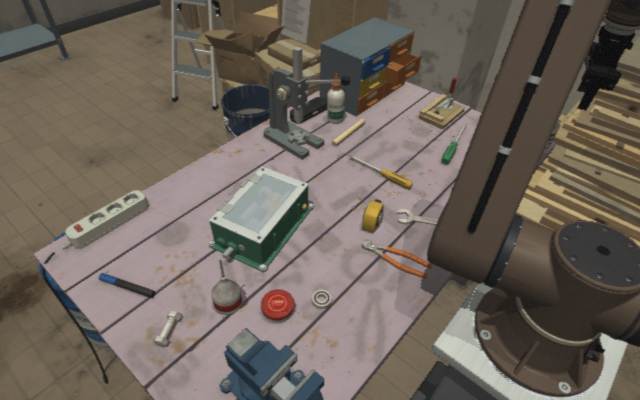

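View pics/side0.png

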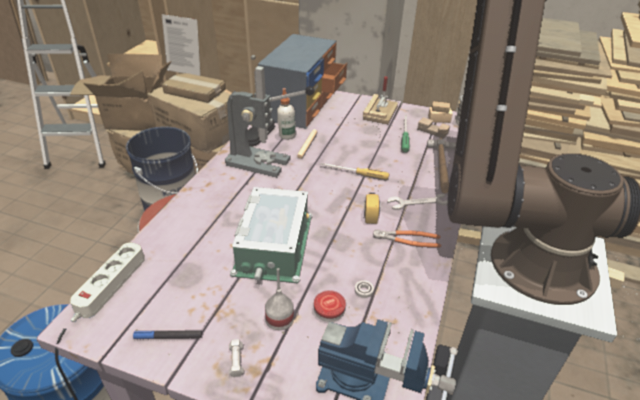

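View pics/wrist0.png

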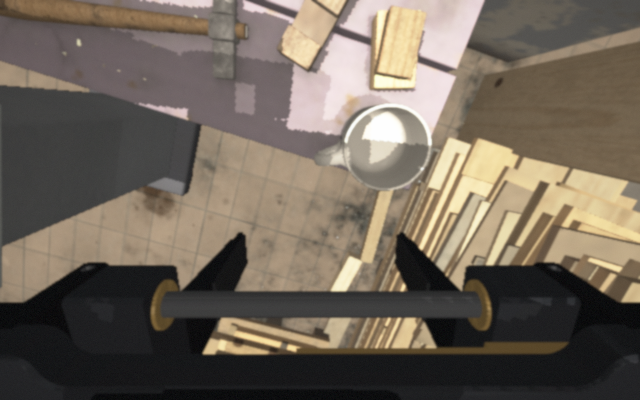

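```bash
cat > h.py <<'E'
from cell import env
import cv2, numpy as np
from scipy.spatial.transform import Rotation as Ro
def pt(c,u,v,z):
    R=np.array(c["R"]);t=np.array(c["t"]).ravel();K=c["mtx"]
    o=-R.T@t; d=R.T@np.linalg.inv(K)@np.array([u,v,1.]); return o+d*(z-o[2])/d[2]
def dp(c,u,v):
    R=np.array(c["R"]);t=np.array(c["t"]).ravel();K=c["mtx"]
    return R.T@(np.linalg.inv(K)@np.array([u,v,1.])*c["depth"][int(round(v)),int(round(u))]-t)
def proj(c,X):
    p=np.array(c["R"])@np.asarray(X,float)+np.array(c["t"]).ravel(); p=c["mtx"]@p; return p[:2]/p[2]
def cloud(c):
    h,w=c["depth"].shape; u,v=np.meshgrid(np.arange(w),np.arange(h)); d=c["depth"].astype(float)
    P=np.stack([u*d,v*d,d],-1)@np.linalg.inv(c["mtx"]).T
    return (P-np.array(c["t"]).ravel())@np.array(c["R"])
def st():
    s=env.state(); print("t",round(s["t"],2),"pos",s["eef_pos"].round(1),"rot",s["tcp_rot"].round(3),"F",s["ft_force"].round(1),"M",s["moment"].round(2),"op",round(s["opening"],3),"q",s["joints"].round(2)); return s
E
python3 - <<'E'
from h import *
for n in ["scene","side"]:
    c=env.read_camera(n); P=cloud(c); px=c["pixels"]; hsv=cv2.cvtColor(px,cv2.COLOR_BGR2HSV)
    print(n,"cam",(-c["R"].T@c["t"]).round(0))
    yel=cv2.inRange(hsv,(18,140,100),(32,255,255)); gr=cv2.inRange(hsv,(55,80,30),(90,255,200))
    for nm,m in(("y",yel),("g",gr)):
        k,l,s,ce=cv2.connectedComponentsWithStats(m)
        for i in range(1,k):
            if s[i,4]>60: 
                q=P[(l==i)&(c["depth"]>0)]
                print(nm,s[i].tolist(),ce[i].round(1),np.median(q,0).round(0) if len(q) else None)
    # high cover
    m=(P[...,2]>80)&(P[...,2]<100)&(c["depth"]>0)
    x=cv2.resize(px[:, :],None,fx=1,fy=1)
    if n=="scene": cr=px[150:290,190:430]
    else: cr=px[150:300,210:400]
    cv2.imwrite(f"pics/{n}_z.png",cv2.resize(cr,None,fx=3.3,fy=3.3,interpolation=cv2.INTER_CUBIC))
E
```

```text
scene cam [ 71. 633. 809.]
y [381, 169, 31, 18, 178] [396.7 177.8] [ 479. -194.   21.]
y [363, 201, 20, 27, 334] [371.5 213.7] [434.  -4.  56.]
g [442, 142, 15, 21, 148] [449.1 152.4] [ 425. -392.   25.]
g [212, 191, 98, 78, 2016] [260.6 238.2] [574. 261.  42.]
side cam [248. 961. 841.]
```

View pics/scene_z.png

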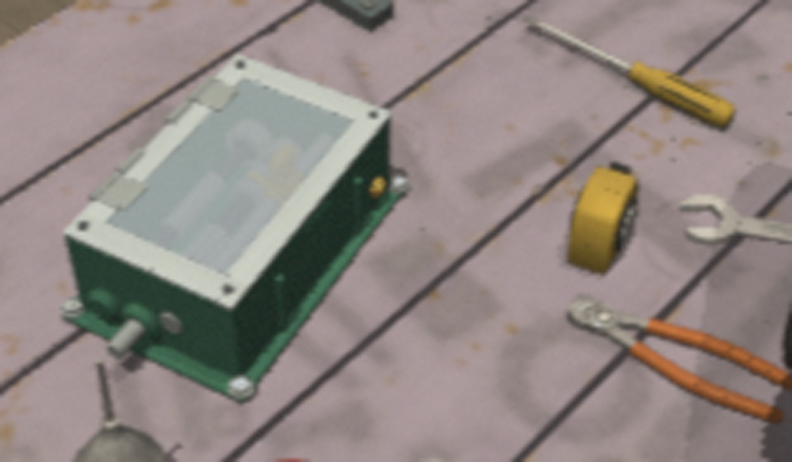

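View pics/side_z.png

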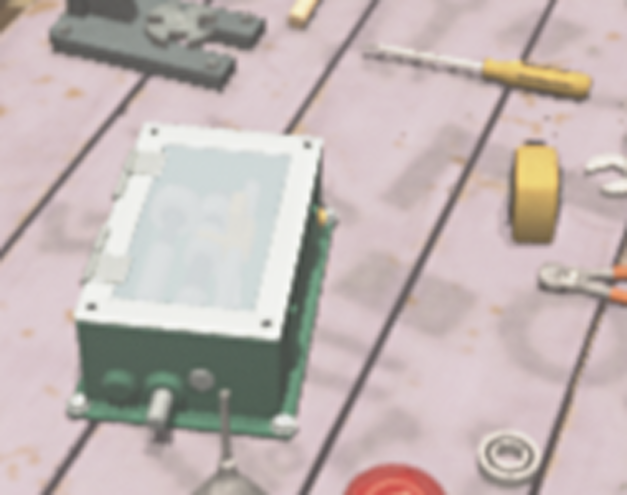

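```bash
python3 - <<'E'
from h import *
A={"scene":((190,150),[(390,112),(235,305),(65,235),(238,57)],[(733,118),(640,70),(532,25)]),"side":((210,150),[(323,138),(282,338),(78,320),(148,126)],[(590,84),(485,70),(366,52)])}
for n in A:
    c=env.read_camera(n); off,co,dr=A[n]
    f=lambda p:((p[0]+.5)/3.3-.5+off[0],(p[1]+.5)/3.3-.5+off[1])
    W=np.array([pt(c,*f(p),90) for p in co])
    print(n,W[:,:2].round(1).tolist(),"cen",W.mean(0).round(1),[np.linalg.norm(W[i]-W[(i+1)%4]).round(0) for i in range(4)])
    e=(W[1]-W[0])+(W[2]-W[3]); print("ydir deg",np.degrees(np.arctan2(-e[0],e[1])))
    D=np.array([pt(c,*f(p),12) for p in dr]); print("driver",D.round(1).tolist())
    d=D[2]-D[0]; print(np.linalg.norm(d),np.degrees(np.arctan2(d[1],d[0])), "mid",((D[2]+D[0])/2).round(1))
E
```

```text
scene [[595.8, 49.2], [543.6, 259.1], [676.0, 295.5], [727.5, 83.4]] cen [635.7 171.8  90. ] [np.float64(216.0), np.float64(137.0), np.float64(218.0), np.float64(136.0)]
ydir deg 13.812523644834192
driver [[434.6, -206.2, 12.0], [528.7, -203.6, 12.0], [637.0, -188.0, 12.0]]
203.16147210954995 5.133589565086344 mid [ 535.8 -197.1   12. ]
side [[596.3, 47.2], [543.0, 261.4], [677.2, 295.2], [728.4, 83.0]] cen [636.3 171.7  90. ] [np.float64(221.0), np.float64(138.0), np.float64(218.0), np.float64(137.0)]
ydir deg 13.774124412981722
driver [[438.5, -209.9, 12.0], [532.5, -195.9, 12.0], [642.4, -182.9, 12.0]]
205.6644197688636 7.527345317301117 mid [ 540.4 -196.4   12. ]
```

```bash
cat >> h.py <<'E'
def need(pos,rot):
    s=st(); R=Ro.from_euler("xyz",s["tcp_rot"]); Rt=Ro.from_euler("xyz",rot)
    print("shift mm in tool",R.inv().apply(np.asarray(pos)-s["eef_pos"]).round(1),"turn deg",np.degrees((R.inv()*Rt).as_rotvec()).round(2))
E
python3 - <<'E'
from h import *
c=env.read_camera("scene"); P=cloud(c); 
for nm,(u,v) in dict(bearing=(321,298),can=(226,295),tape=(371,214)).items(): print(nm,dp(c,u,v).round(0))
E
python3 -m inch '[-0.043,0.007,-0.028,0,1.1,0,-1, -0.043,0.007,-0.028,0,1.1,0,-1, -0.043,0.007,-0.028,0,1.1,0,-1, -0.043,0.007,-0.028,0,1.1,0,-1, -0.043,0.007,-0.028,0,1.1,0,-1, -0.043,0.007,-0.028,0,1.1,0,-1, -0.043,0.007,-0.028,0,1.1,0,-1, -0.043,0.007,-0.028,0,1.1,0,-1, -0.043,0.007,-0.028,0,1.1,0,-1, -0.043,0.007,-0.028,0,1.1,0,-1]'
python3 - <<'E'
from h import *
need([516,-199.5,140],[-np.pi/2,0,np.radians(-173.5)])
E
```

```text
bearing [388. 233.   2.]
can [514. 387.  59.]
tape [433.  -3.  55.]
t: 1.4
eef_pos: [535.8, -239.6, 146.9]
tcp_rot: [-1.57, 0.0, -3.027]
ft_force: [0.5, -1.0, 0.4]
opening: 1.001
t 1.4 pos [ 535.8 -239.6  146.9] rot [-1.57   0.    -3.027] F [ 0.5 -1.   0.4] M [0.01 0.04 0.02] op 1.001 q [-0.53  0.51  1.73 -0.    0.9   0.92]
shift mm in tool [ 15.1   6.9 -42.1] turn deg [-0.02  0.09 -0.01]
```

```bash
python3 -m inch '[0.015,0.0,-0.042,0,0,0,-1, 0,0,0,0,0,0,-1]'
python3 - <<'E'
from h import *
c=env.read_camera("wrist"); px=c["pixels"]; cv2.imwrite("pics/w1.png",px); st()
hsv=cv2.cvtColor(px,cv2.COLOR_BGR2HSV); yel=cv2.inRange(hsv,(18,140,80),(32,255,255))
k,l,s,ce=cv2.connectedComponentsWithStats(yel)
for i in range(1,k):
    if s[i,4]>200:
        print(s[i],ce[i])
        cn,_=cv2.findContours((l==i).astype(np.uint8),cv2.RETR_EXTERNAL,cv2.CHAIN_APPROX_NONE)
        W=np.array([pt(c,*p[0],12)[:2] for p in max(cn,key=len)],np.float32); r=cv2.minAreaRect(W); print(r)
E
```

```text
t: 1.6
eef_pos: [513.3, -196.9, 146.3]
tcp_rot: [-1.573, -0.003, -3.022]
ft_force: [-0.6, -0.4, -0.4]
opening: 1.001
t 1.65 pos [ 514.3 -199.1  146.9] rot [-1.571e+00 -1.000e-03 -3.023e+00] F [ 0.5 -0.9  0.2] M [-0.01 -0.01  0.01] op 1.002 q [-0.49  0.47  1.81 -0.    0.86  0.96]
[ 312  175   22   86 1337] [322.3829469  217.61480927]
((481.800537109375, -202.94447326660156), (100.31845092773438, 20.768404006958008), 3.573359489440918)
[ 113  224   78   42 1936] [149.71487603 247.45557851]
((423.2740478515625, -14.021011352539062), (46.09175491333008, 88.47005462646484), 20.06214141845703)
```

View pics/w1.png

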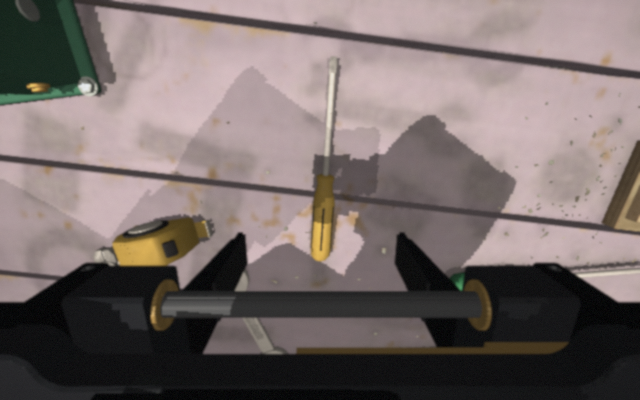

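```bash
python3 - <<'E'
from h import *
c=env.read_camera("wrist")
D=np.array([pt(c,*p,12) for p in [(320,261),(324.5,176),(333,58)]]);print(D.round(1))
for a,b in((0,1),(1,2),(0,2)):
    d=D[b]-D[a];print(np.linalg.norm(d).round(1),np.degrees(np.arctan2(d[1],d[0])).round(2))
j=D[1];d=(D[2]-D[0])/np.linalg.norm(D[2]-D[0]); g=j-14*d; print("grip",g.round(1))
h=np.degrees(np.arctan2(d[1],d[0]))-180
need([g[0],g[1],2.5],[-np.pi/2,0,np.radians(h)])
E
```

```text
[[ 431.5 -208.6   12. ]
 [ 532.1 -201.6   12. ]
 [ 645.8 -195.7   12. ]]
100.8 4.03
113.9 2.96
214.7 3.46
grip [ 518.1 -202.4   12. ]
t 1.7 pos [ 514.9 -200.6  147.3] rot [-1.57   0.    -3.024] F [ 0.2 -0.2  0.7] M [ 0.04  0.04 -0.03] op 0.997 q [-0.49  0.47  1.81 -0.    0.86  0.96]
shift mm in tool [ -3.  144.8   2.1] turn deg [-0.02  3.26 -0.01]
```

```bash
python3 -m inch '[-0.003,0.03,0.002,0,1.6,0,-1, 0,0.04,0,0,1.6,0,-1, 0,0.04,0,0,0,0,-1, 0,0.025,0,0,0,0,-1, 0,0.008,0,0,0,0,-1, 0,0,0,0,0,0,-1, 0,0,0,0,0,0,1, 0,0,0,0,0,0,1, 0,0,0,0,0,0,1, 0,0,0,0,0,0,1]'
```

```text
t: 2.7
eef_pos: [518.3, -203.1, 4.9]
tcp_rot: [-1.57, 0.001, -3.082]
ft_force: [0.3, -0.2, 0.2]
opening: 0.72
```

```bash
python3 -m inch '[0,0,0,0,0,0,1, 0,0,0,0,0,0,1, 0,0,0,0,0,0,1]'; python3 - <<'E'
from h import *
c=env.read_camera("wrist"); cv2.imwrite("pics/w2.png",c["pixels"]); st()
E
```

```text
t: 3.0
eef_pos: [518.0, -202.9, 4.1]
tcp_rot: [-1.571, 0.0, -3.082]
ft_force: [0.4, 1.0, 0.1]
opening: 0.469
t 3.05 pos [ 518.  -202.9    4. ] rot [-1.571 -0.    -3.082] F [-0.5  0.6  0. ] M [-0.03 -0.01  0.02] op 0.427 q [-0.49  0.69  1.9  -0.    0.55  1.02]
```

```bash
python3 -m inch '[0,0,0,0,0,0,1, 0,0,0,0,0,0,1, 0,0,0,0,0,0,1, 0,0,0,0,0,0,1]'; python3 - <<'E'
from h import *
c=env.read_camera("wrist"); cv2.imwrite("pics/w2.png",c["pixels"]); st()
E
```

```text
t: 3.45
eef_pos: [518.0, -203.0, 4.1]
tcp_rot: [-1.571, 0.0, -3.082]
ft_force: [-0.2, -0.2, 0.8]
opening: 0.229
t 3.5 pos [ 518. -203.    4.] rot [-1.571  0.    -3.082] F [ 0.6  0.1 -0.1] M [-0.1  -0.05 -0.02] op 0.233 q [-0.49  0.69  1.9  -0.    0.55  1.02]
```

View pics/w2.png

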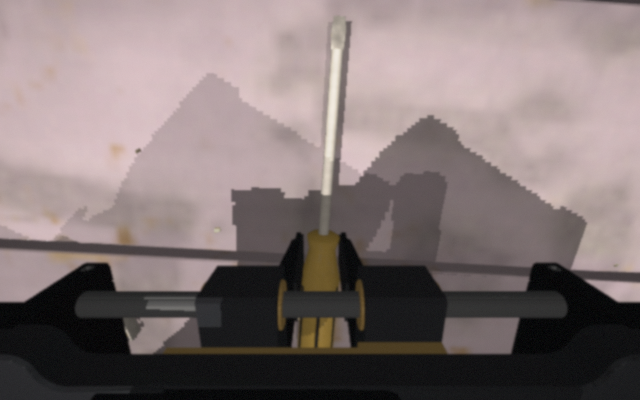

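```bash
python3 - <<'E'
from h import *
c=env.read_camera("wrist"); s=st(); R=Ro.from_euler("xyz",s["tcp_rot"])
for p in [(338,17),(323,234),(327,200)]:
    W=pt(c,*p,12); print(W.round(1), R.inv().apply(W-s["eef_pos"]).round(1))
E
python3 -m inch '[0,-0.02,0,0,0,0,1, 0,-0.04,0,0,0,0,1, 0,-0.05,0,0,0,0,1, 0,-0.05,0,0,0,0,1, 0,0,0,0,0,0,1, 0,0,0,0,0,0,1]'; python3 - <<'E'
from h import *
c=env.read_camera("wrist"); cv2.imwrite("pics/w3.png",c["pixels"]); s=st();R=Ro.from_euler("xyz",s["tcp_rot"])
for n in["scene","side"]:
    c=env.read_camera(n); cv2.imwrite(f"pics/{n}3.png",c["pixels"][60:240,300:520].repeat(3,0).repeat(3,1))
g=13.8
need([456-20,127-5,160],[-np.pi/2,0,np.radians(g-180)])
E
```

```text
t 3.55 pos [ 518.  -203.     4.1] rot [-1.571  0.    -3.082] F [ 0.  -0.7 -0.2] M [-0.01  0.04  0.02] op 0.235 q [-0.49  0.69  1.9  -0.    0.55  1.02]
[ 645.2 -204.3   12. ] [-126.9   -7.9    9. ]
[ 531.3 -204.1   12. ] [-13.2  -7.9   1.9]
[ 552.6 -205.1   12. ] [-34.4  -7.9   4.2]
t: 4.15
eef_pos: [518.0, -202.9, 164.8]
tcp_rot: [-1.57, 0.002, -3.082]
ft_force: [0.1, 0.5, -2.1]
opening: 0.229
t 4.2 pos [ 517.5 -202.7  163.5] rot [-1.571e+00 -1.000e-03 -3.082e+00] F [-0.4  0.5 -1.6] M [ 0.09 -0.01  0.  ] op 0.232 q [-0.49  0.45  1.79 -0.    0.9   1.02]
t 4.3 pos [ 517.3 -202.6  162.5] rot [-1.572e+00 -2.000e-03 -3.082e+00] F [ 1.   0.4 -1.3] M [ 0.02 -0.05 -0.07] op 0.23 q [-0.49  0.45  1.79 -0.    0.9   1.02]
shift mm in tool [  61.7    3.1 -328.9] turn deg [  0.09 -10.37   0.13]
```

View pics/scene3.png

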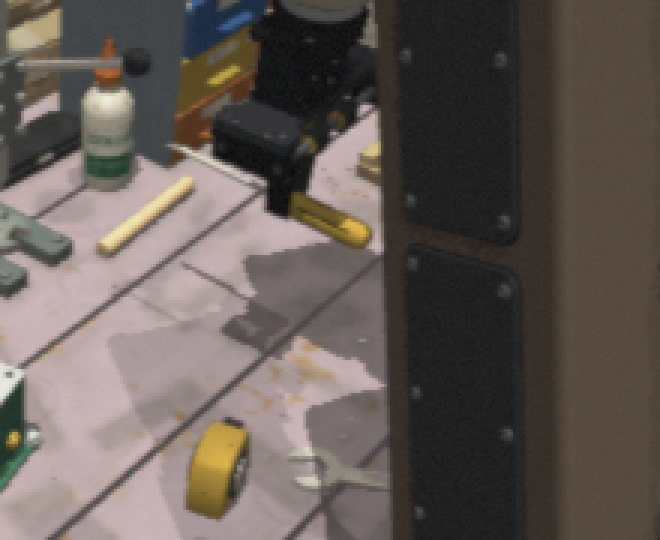

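View pics/w3.png

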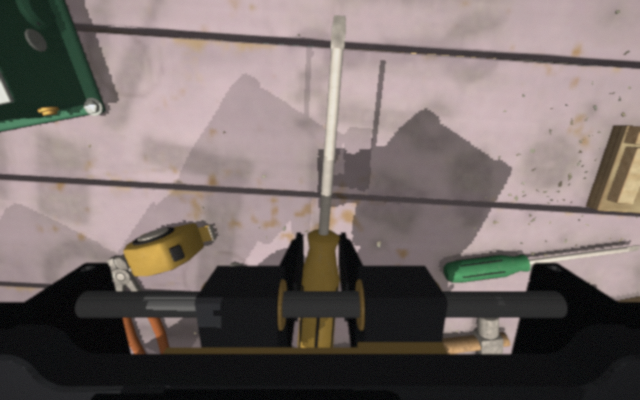

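```bash
python3 - <<'E'
from h import *
c=env.read_camera("wrist"); s=st(); R=Ro.from_euler("xyz",s["tcp_rot"]); z=s["eef_pos"][2]+8
print("cam in tool",(R.as_matrix().T@c["R"].T).round(4))
for p in [(338,17),(323,234),(327,200)]:
    print("wrist",R.inv().apply(pt(c,*p,z)-s["eef_pos"]).round(1))
# finger pads midline
c=env.read_camera("scene")
for p in [(356.5,108.7),(388,121.5),(421,139)]:
    print("scene",R.inv().apply(pt(c,*p,z)-s["eef_pos"]).round(1))
E
```

```text
t 4.35 pos [ 517.4 -202.7  162.5] rot [-1.572e+00 -2.000e-03 -3.082e+00] F [ 0.5 -0.  -1.3] M [ 0.   -0.01 -0.03] op 0.234 q [-0.49  0.45  1.79 -0.    0.9   1.02]
cam in tool [[ 4.000e-04  9.551e-01  2.964e-01]
 [-5.000e-04 -2.964e-01  9.551e-01]
 [ 1.000e+00 -6.000e-04  3.000e-04]]
wrist [-126.7   -8.3    8.9]
wrist [-13.1  -8.    1.9]
wrist [-34.4  -8.1   4.1]
scene [-126.7   -8.3    7.3]
scene [-27.3  -8.1   9.9]
scene [78.  -7.8 -3.2]
```

View pics/side3.png

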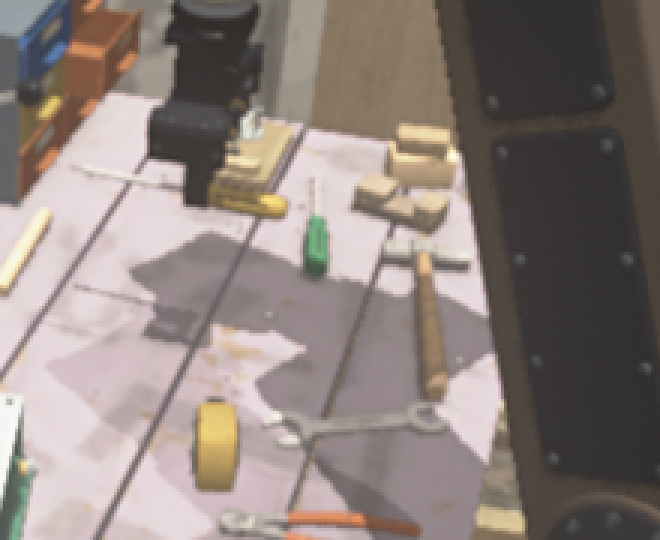

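```bash
python3 -m inch '[0,0,0,0,-6.95,0,1, 0,0,-0.02,0,-6.95,0,1, -0.001,0,-0.045,0,0,0,1, 0,0,-0.048,0,0,0,1, -0.001,0,-0.048,0,0,0,1, 0,0,-0.048,0,0,0,1, -0.001,0,-0.048,0,0,0,1, 0,0,-0.045,0,0,0,1, 0,0,-0.034,0,0,0,1, 0,0.03,0,0,0,0,1]'; python3 - <<'E'
from h import *
need([420.3,119.9,130],[-np.pi/2,0,np.radians(-162.7)])
c=env.read_camera("wrist"); cv2.imwrite("pics/w4.png",c["pixels"])
E
```

```text
t: 5.4
eef_pos: [423.1, 122.4, 135.3]
tcp_rot: [-1.57, 0.004, -2.835]
ft_force: [0.8, -0.8, -2.8]
opening: 0.23
t 5.4 pos [423.1 122.4 135.3] rot [-1.57   0.004 -2.835] F [ 0.8 -0.8 -2.8] M [-0.04 -0.07 -0.02] op 0.23 q [0.13 0.35 2.09 0.   0.7  1.4 ]
shift mm in tool [3.5 5.2 1.6] turn deg [-0.03  0.26 -0.24]
```

View pics/w4.png

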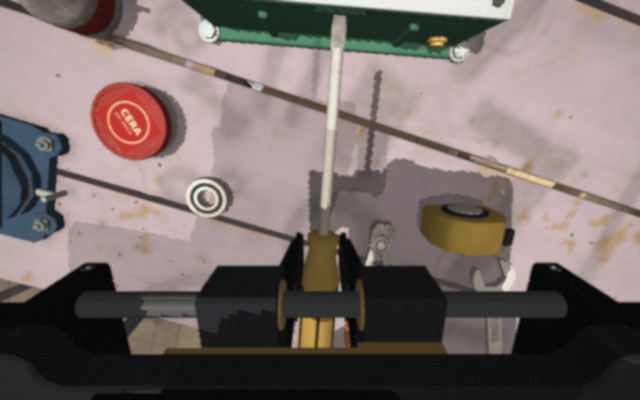

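```bash
python3 - <<'E'
from h import *
c=env.read_camera("wrist"); px=c["pixels"]; cv2.imwrite("pics/w4z.png",cv2.resize(px[0:70,180:540],None,fx=2.2,fy=2.2,interpolation=cv2.INTER_CUBIC))
print("corner z90",pt(c,512,18,90).round(1),"bolts z10",pt(c,208,31,10).round(1),pt(c,458,51,10).round(1))
gx=np.array([.9711,.2385,0]);C=np.array([636,171.7,0])
print("pred FR",(C-70*gx-110*np.array([-.2385,.9711,0])).round(1))
S=C-70*gx+[0,0,80.5]
for y in(-17,17):
  for z in(75,86): print(proj(c,[*(S+y*np.array([-.2385,.9711,0]))[:2],z]).round(1))
m=(pt(c,208,31,10)+pt(c,458,51,10))/2; print("bolt mid rel C in g",gx@(m-C), np.array([-.2385,.9711,0])@(m-C))
st()
E
```

```text
corner z90 [589.9  47.8  90. ] bolts z10 [534.5 259.6  10. ] [586.   43.8  10. ]
pred FR [594.3  48.2   0. ]
[362.9   7. ]
[365.3   1.2]
[311.8   3.2]
[311.3  -2.9]
bolt mid rel C in g -78.32986220168084 -1.3614377952958872
t 5.5 pos [421.3 119.9 131.6] rot [-1.572 -0.005 -2.837] F [-0.   0.8 -0.7] M [-0.03  0.01 -0.03] op 0.228 q [ 0.13  0.36  2.09 -0.    0.7   1.39]
```

View pics/w4z.png

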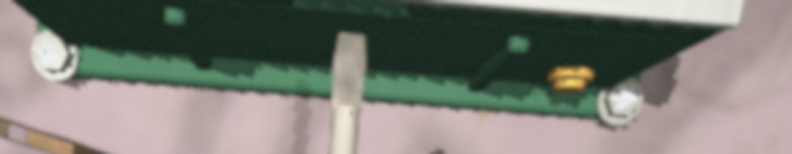

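```bash
python3 -m inch '[0,0.03,0,0,0,0,1, 0,0.025,0,0,0,0,1, 0,0,0,0,0,0,1, 0,0,0,0,0,0,1]'; python3 - <<'E'
from h import *
need([420.3,119.9,72.5],[-np.pi/2,0,np.radians(-162.7)])
c=env.read_camera("wrist"); px=c["pixels"]; cv2.imwrite("pics/w5.png",px)
s=st();R=Ro.from_euler("xyz",s["tcp_rot"]); print(pt(c,338,17,s["eef_pos"][2]+8.2))
gx=np.array([.9711,.2385,0]);C=np.array([636,171.7,0]);gy=np.array([-.2385,.9711,0])
for y in(-17,17):
  for z in(75,86): print(proj(c,[*(C-70*gx+y*gy)[:2],z]).round(1))
for n in["scene","side"]:
    c=env.read_camera(n); x=(200,150) if n=="scene" else (220,150); cv2.imwrite(f"pics/{n}5.png",cv2.resize(c["pixels"][150:300,x[0]:x[0]+200],None,fx=3.5,fy=3.5,interpolation=cv2.INTER_CUBIC))
E
```

```text
t: 5.9
eef_pos: [423.3, 118.8, 79.4]
tcp_rot: [-1.571, -0.001, -2.84]
ft_force: [-0.6, -0.7, -0.7]
opening: 0.235
t 5.9 pos [423.3 118.8  79.4] rot [-1.571e+00 -1.000e-03 -2.840e+00] F [-0.6 -0.7 -0.7] M [-0.02 -0.04  0.03] op 0.235 q [ 0.12  0.45  2.14 -0.    0.55  1.39]
shift mm in tool [ 2.6  6.9 -1.9] turn deg [ 0.01 -0.02  0.07]
t 5.95 pos [423.6 118.9  79.9] rot [-1.571  0.    -2.84 ] F [ 0.7 -0.3 -1.4] M [-0.01 -0.05  0.04] op 0.229 q [ 0.12  0.45  2.14 -0.    0.55  1.39]
[546.78346285 148.03724963  88.10976218]
[370.4 -23.6]
[374.2 -33.9]
[302.7 -28.5]
[301.3 -39.2]
```

View pics/w5.png

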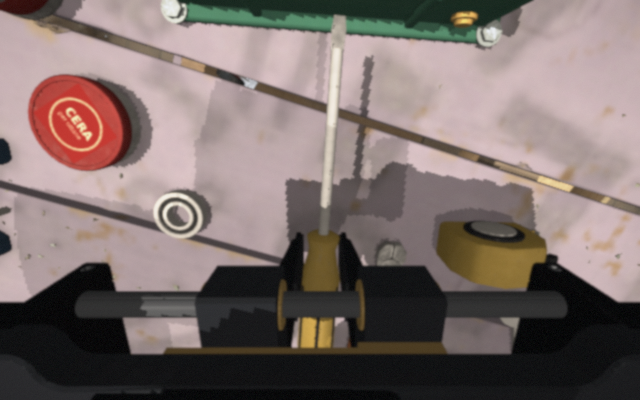

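View pics/scene5.png

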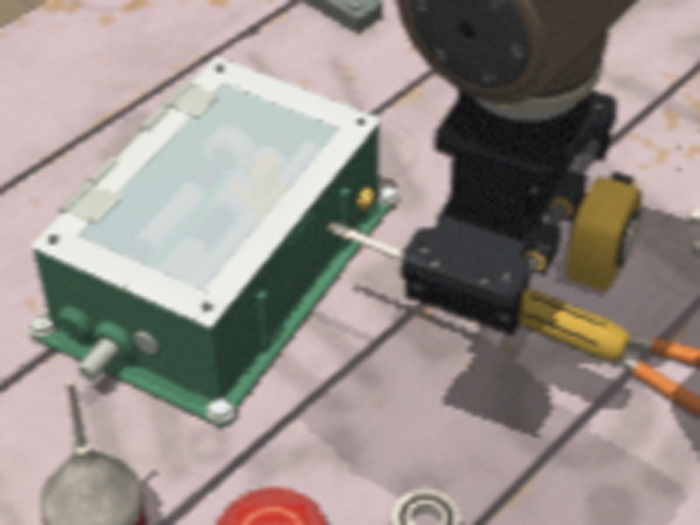

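```bash
python3 -m inch '[0,0.007,-0.002,0,0,0,1, 0,0,0,0,0,0,1, 0,0,0,0,0,0,1]'; python3 - <<'E'
from h import *
need([420.3,119.9,72.5],[-np.pi/2,0,np.radians(-162.7)])
E
```

```text
t: 6.35
eef_pos: [422.4, 121.2, 72.1]
tcp_rot: [-1.571, -0.0, -2.839]
ft_force: [-0.0, -0.6, -1.3]
opening: 0.235
t 6.35 pos [422.4 121.2  72.1] rot [-1.571 -0.    -2.839] F [-0.  -0.6 -1.3] M [ 0.03 -0.02  0.05] op 0.235 q [ 0.13  0.47  2.15 -0.    0.53  1.4 ]
shift mm in tool [ 2.4 -0.4  0.7] turn deg [-0.    0.05  0.01]
```

```bash
python3 -m inch '[-0.010,0,0.0006,0,0,0,1, -0.010,0,0.0006,0,0,0,1, -0.005,0,0.0003,0,0,0,1, -0.005,0,0.0003,0,0,0,1, -0.004,0,0.0003,0,0,0,1]'; python3 - <<'E'
from h import *
st()
E
```

```text
t: 6.85
eef_pos: [456.0, 129.4, 71.9]
tcp_rot: [-1.571, -0.0, -2.839]
ft_force: [0.5, 0.3, 0.0]
opening: 0.231
t 6.85 pos [456.  129.4  71.9] rot [-1.571 -0.    -2.839] F [0.5 0.3 0. ] M [0.04 0.04 0.04] op 0.231 q [ 0.14  0.5   2.06 -0.    0.58  1.41]
```

No resistance: the blade is entering. Continue 20 mm and look.

```bash
python3 -m inch '[-0.007,0,0.0004,0,0,0,1, -0.007,0,0.0004,0,0,0,1, -0.006,0,0.0004,0,0,0,1, 0,0,0,0,0,0,1]'; python3 - <<'E'
from h import *
s=st();R=Ro.from_euler("xyz",s["tcp_rot"]); T=s["eef_pos"]+R.apply([-126.8,-8.2,9]); print("tip",T.round(1))
gx=np.array([.9711,.2385,0]);C=np.array([636,171.7,0]);gy=np.array([-.2385,.9711,0]); print("g",gx@(T-C),gy@(T-C))
for n in["scene","side"]:
    c=env.read_camera(n); x=(200,150) if n=="scene" else (220,150); cv2.imwrite(f"pics/{n}6.png",cv2.resize(c["pixels"][150:300,x[0]:x[0]+200],None,fx=3.5,fy=3.5,interpolation=cv2.INTER_CUBIC))
E
```

```text
t: 7.25
eef_pos: [475.8, 134.3, 72.0]
tcp_rot: [-1.571, 0.001, -2.839]
ft_force: [0.3, 1.0, -1.8]
opening: 0.229
t 7.25 pos [475.8 134.3  72. ] rot [-1.571e+00  1.000e-03 -2.839e+00] F [ 0.3  1.  -1.8] M [ 0.01 -0.03  0.04] op 0.229 q [ 0.14  0.52  2.02 -0.    0.61  1.41]
tip [599.6 163.5  80.3]
g -37.34569200717703 0.706050337978609
```

View pics/scene6.png

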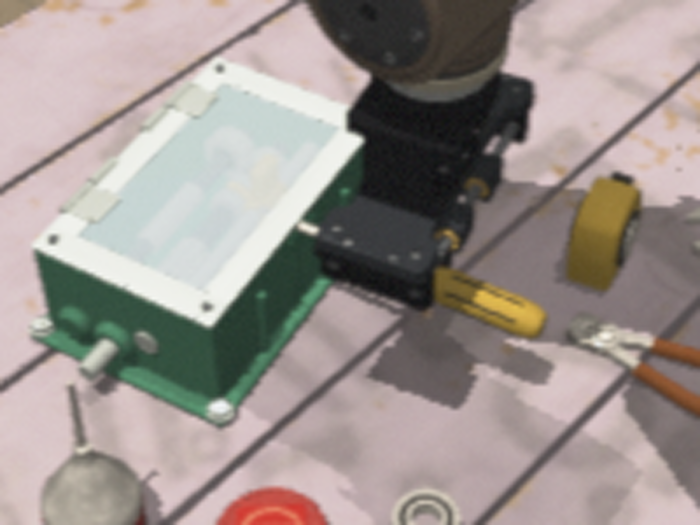

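```bash
python3 -m inch '[0,-0.004,0,0,0,0,1, 0,-0.005,0,0,0,0,1, 0,-0.006,0,0,0,0,1, -0.001,-0.006,0,0,0,0,1, -0.001,-0.006,0,0,0,0,1, -0.001,-0.006,0,0,0,0,1]'; python3 - <<'E'
from h import *
st()
for n in["scene","side"]:
    c=env.read_camera(n); x=(200,150) if n=="scene" else (220,150); cv2.imwrite(f"pics/{n}7.png",cv2.resize(c["pixels"][130:280,x[0]:x[0]+200],None,fx=3.5,fy=3.5,interpolation=cv2.INTER_CUBIC))
E
```

```text
t: 7.95
eef_pos: [478.1, 135.1, 105.7]
tcp_rot: [-1.571, 0.001, -2.839]
ft_force: [1.0, -0.5, -2.6]
opening: 0.231
t 7.95 pos [478.1 135.1 105.7] rot [-1.571e+00  1.000e-03 -2.839e+00] F [ 1.  -0.5 -2.6] M [-0.13  0.04 -0.04] op 0.231 q [ 0.14  0.46  1.98 -0.    0.69  1.41]
```

View pics/scene7.png

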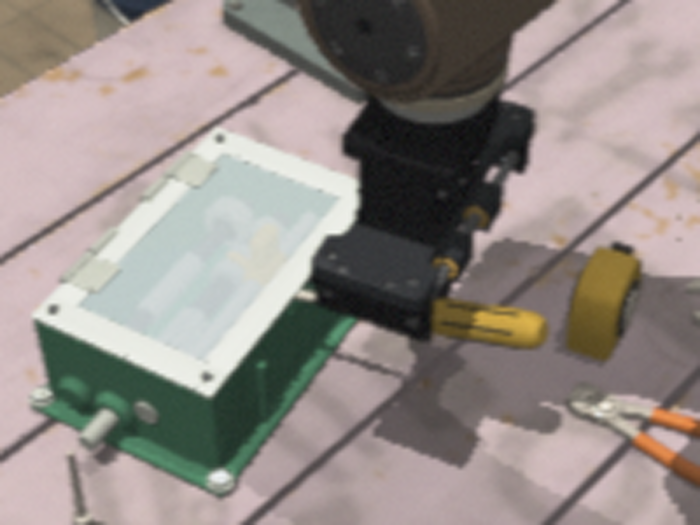

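View pics/side7.png

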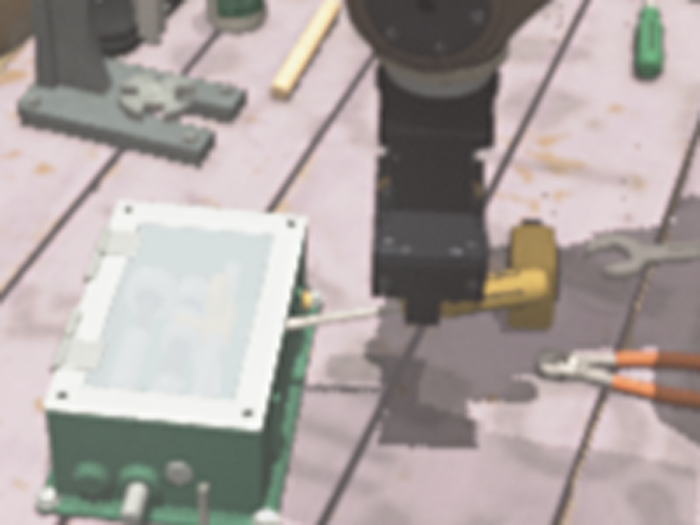

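```bash
python3 - <<'E'
from h import *
gx=np.array([.9711,.2385,0]);C=np.array([636,171.7,0]);gy=np.array([-.2385,.9711,0])
for n in["scene","side"]:
    c=env.read_camera(n); x=(200,130) if n=="scene" else (220,130)
    px=c["pixels"]; cv2.imwrite(f"pics/{n}8.png",cv2.resize(px[165:250,215:310] if n=="scene" else px[180:270,225:310],None,fx=7,fy=7,interpolation=cv2.INTER_CUBIC))
    for y in range(-100,101,20):
        X=C-16*gx+y*gy+[0,0,80]; q=proj(c,X); o=(215,165) if n=="scene" else (225,180); print(n,y,((q-o)*7).round(0),end=" ")
    print()
E
```

```text
scene -100 [512. 119.] scene -80 [483. 151.] scene -60 [455. 185.] scene -40 [425. 219.] scene -20 [395. 254.] scene 0 [364. 290.] scene 20 [332. 327.] scene 40 [300. 364.] scene 60 [266. 403.] scene 80 [232. 443.] scene 100 [197. 484.] 
side -100 [432. 109.] side -80 [423. 143.] side -60 [414. 178.] side -40 [404. 213.] side -20 [395. 250.] side 0 [385. 288.] side 20 [375. 326.] side 40 [364. 366.] side 60 [354. 406.] side 80 [343. 448.] side 100 [331. 491.]
```

View pics/scene8.png

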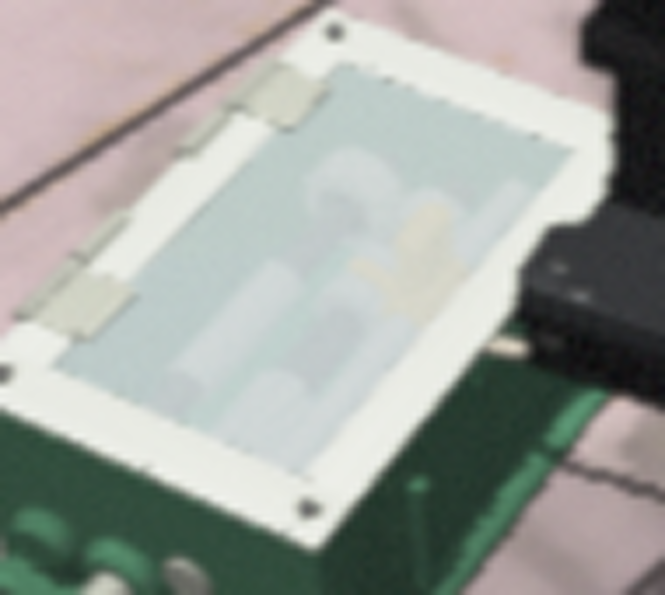

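View pics/side8.png

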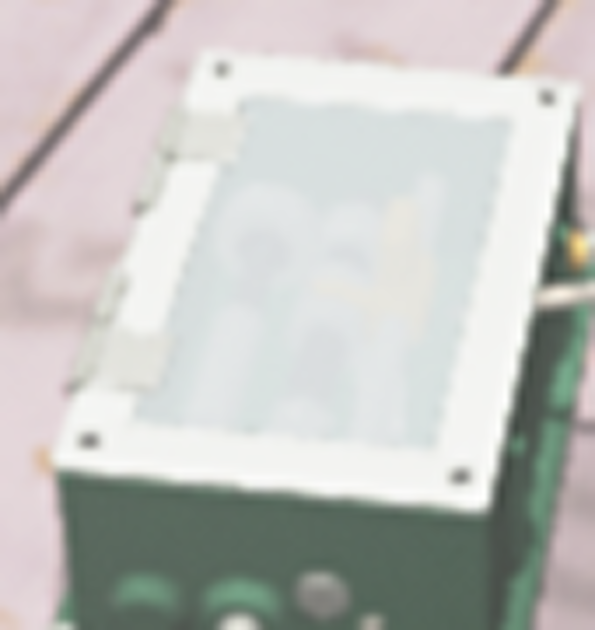

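```bash
python3 -m inch '[-0.006,0.0024,0.0004,0,0,0,1, -0.006,0.0024,0.0004,0,0,0,1, -0.006,0.0024,0.0004,0,0,0,1, -0.006,0.0024,0.0004,0,0,0,1, -0.006,0.0024,0.0004,0,0,0,1]'; python3 - <<'E'
from h import *
st()
for n in["scene","side"]:
    c=env.read_camera(n); x=(200,150) if n=="scene" else (220,150); cv2.imwrite(f"pics/{n}9.png",cv2.resize(c["pixels"][130:280,x[0]:x[0]+200],None,fx=3.5,fy=3.5,interpolation=cv2.INTER_CUBIC))
E
```

```text
t: 8.65
eef_pos: [507.8, 142.2, 92.7]
tcp_rot: [-1.571, 0.0, -2.839]
ft_force: [0.5, 0.0, -1.4]
opening: 0.228
t 8.65 pos [507.8 142.2  92.7] rot [-1.571  0.    -2.839] F [ 0.5  0.  -1.4] M [-0.03  0.02  0.02] op 0.228 q [ 0.15  0.52  1.92 -0.    0.7   1.42]
```

View pics/side9.png

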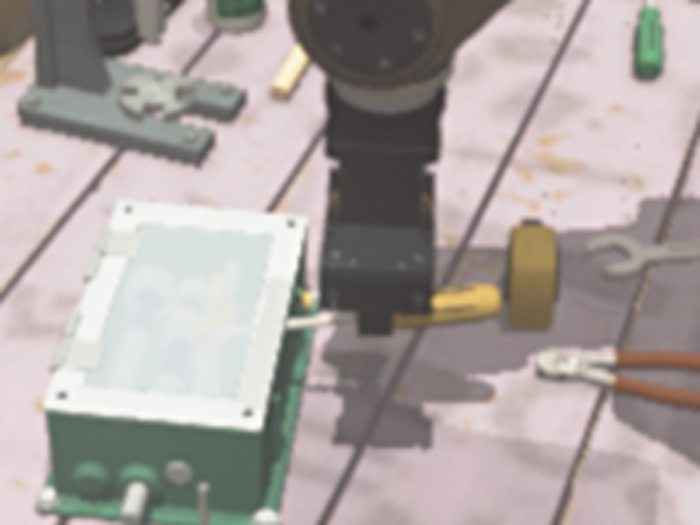

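```bash
python3 -m inch '[0,-0.005,0,0,0,0,1, 0,-0.006,0,0,0,0,1, 0,-0.006,0,0,0,0,1, 0,-0.006,0,0,0,0,1, 0,-0.006,0,0,0,0,1]'; python3 - <<'E'
from h import *
st()
for n in["scene","side"]:
    c=env.read_camera(n); x=(200,150) if n=="scene" else (220,150); cv2.imwrite(f"pics/{n}10.png",cv2.resize(c["pixels"][130:280,x[0]:x[0]+200],None,fx=3.5,fy=3.5,interpolation=cv2.INTER_CUBIC))
E
```

```text
t: 9.25
eef_pos: [507.1, 142.0, 122.8]
tcp_rot: [-1.571, 0.001, -2.839]
ft_force: [0.5, -0.3, -3.5]
opening: 0.227
t 9.25 pos [507.1 142.  122.8] rot [-1.571e+00  1.000e-03 -2.839e+00] F [ 0.5 -0.3 -3.5] M [-0.06  0.   -0.03] op 0.227 q [ 0.15  0.47  1.9  -0.    0.77  1.42]
```

View pics/side10.png

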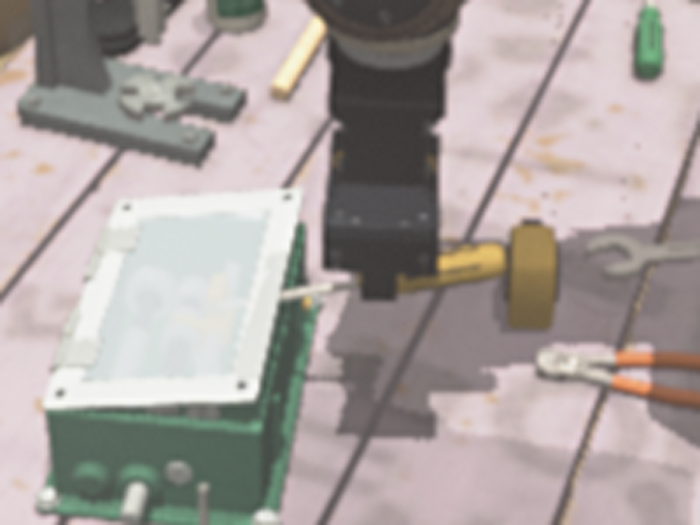

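```bash
python3 -m inch '[0,-0.007,0,0,0,0,1, -0.001,-0.008,0,0,0,0,1, -0.001,-0.008,0,0,0,0,1, -0.001,-0.008,0,0,0,0,1, -0.001,-0.008,0,0,0,0,1]'; python3 - <<'E'
from h import *
st()
for n in["scene","side"]:
    c=env.read_camera(n); x=(200,150) if n=="scene" else (220,150); cv2.imwrite(f"pics/{n}11.png",cv2.resize(c["pixels"][130:280,x[0]:x[0]+200],None,fx=3.5,fy=3.5,interpolation=cv2.INTER_CUBIC))
E
```

```text
t: 9.85
eef_pos: [511.0, 143.3, 161.8]
tcp_rot: [-1.571, 0.0, -2.839]
ft_force: [1.6, -0.3, -3.7]
opening: 0.225
t 9.85 pos [511.  143.3 161.8] rot [-1.571  0.    -2.839] F [ 1.6 -0.3 -3.7] M [-0.06  0.06  0.04] op 0.225 q [ 0.15  0.42  1.85 -0.    0.87  1.42]
```

View pics/side11.png

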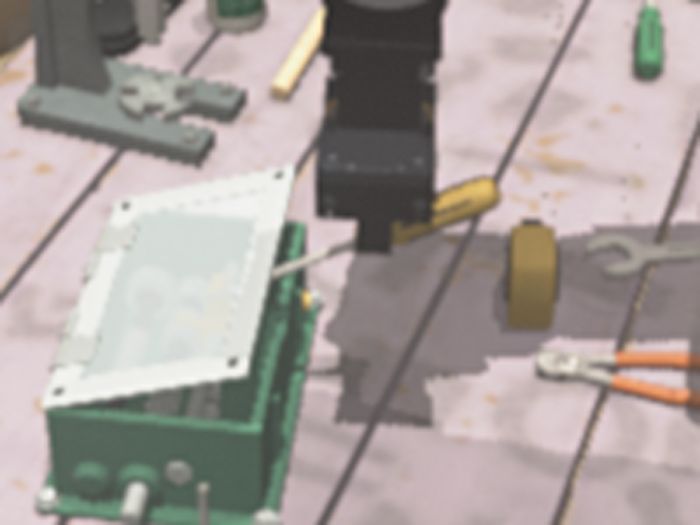

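View pics/scene11.png

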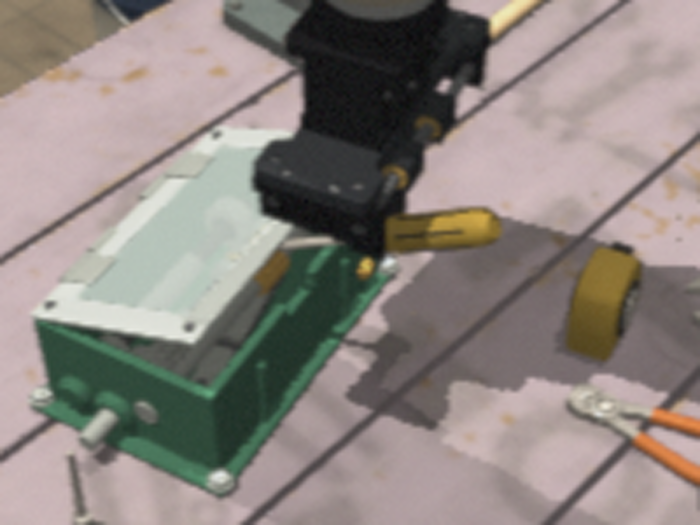

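```bash
python3 -m inch '[0.01,0.002,0,0,0,0,1, 0.03,0,-0.002,0,0,0,1, 0.035,0,-0.002,0,0,0,1, 0.03,0,-0.002,0,0,0,1, 0,0,0.04,0,0,0,1, 0,0,0.045,0,0,0,1, -0.002,0,0.048,0,0,0,1, -0.003,0,0.048,0,0,0,1, -0.004,0,0.048,0,0,0,1, -0.004,0,0.048,0,0,0,1]'; python3 - <<'E'
from h import *
st()
for n in["scene"]:
    c=env.read_camera(n); cv2.imwrite(f"pics/{n}12.png",c["pixels"])
E
```

```text
t: 10.95
eef_pos: [503.5, -144.7, 158.8]
tcp_rot: [-1.571, -0.0, -2.839]
ft_force: [0.3, 0.5, -1.4]
opening: 0.229
t 10.95 pos [ 503.5 -144.7  158.8] rot [-1.571 -0.    -2.839] F [ 0.3  0.5 -1.4] M [-0.03 -0.11  0.  ] op 0.229 q [-0.41  0.42  1.87  0.    0.85  0.86]
```

View pics/scene12.png

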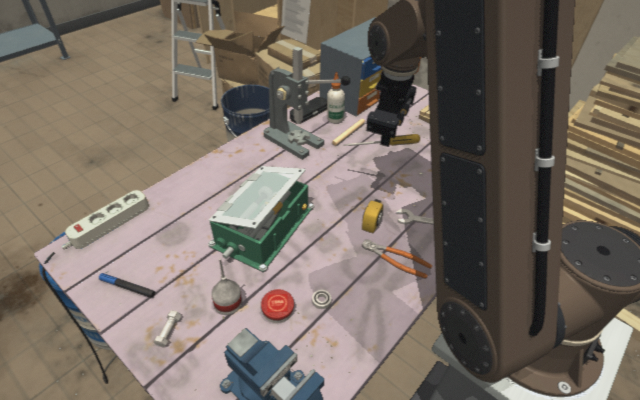

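```bash
python3 -m inch '[-0.003,0.01,0.04,0,0,0,1, 0,0.035,0.01,0,0,0,1, 0,0.035,0,0,0,0,1, 0,0.025,0,0,0,0,1, 0,0.015,0,0,0,0,1, 0,0.010,0,0,0,0,1, 0,0.010,0,0,0,0,1, 0,0.009,0,0,0,0,1, 0,0.006,0,0,0,0,1, 0,0,0,0,0,0,1]'; python3 - <<'E'
from h import *
st()
c=env.read_camera("scene"); cv2.imwrite(f"pics/scene13.png",cv2.resize(c["pixels"][80:240,300:460],None,fx=3.5,fy=3.5))
c=env.read_camera("wrist"); cv2.imwrite(f"pics/w13.png",c["pixels"])
E
```

```text
t: 12.0
eef_pos: [521.8, -189.7, 3.9]
tcp_rot: [-1.57, 0.0, -2.839]
ft_force: [0.0, 0.3, -1.5]
opening: 0.227
t 12.0 pos [ 521.8 -189.7    3.9] rot [-1.57   0.    -2.839] F [ 0.   0.3 -1.5] M [-0.01 -0.1   0.03] op 0.227 q [-0.47  0.69  1.9  -0.    0.55  0.8 ]
```

View pics/scene13.png

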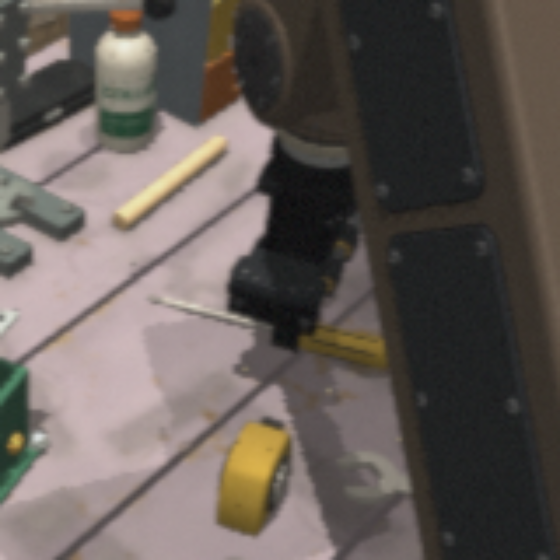

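View pics/w13.png

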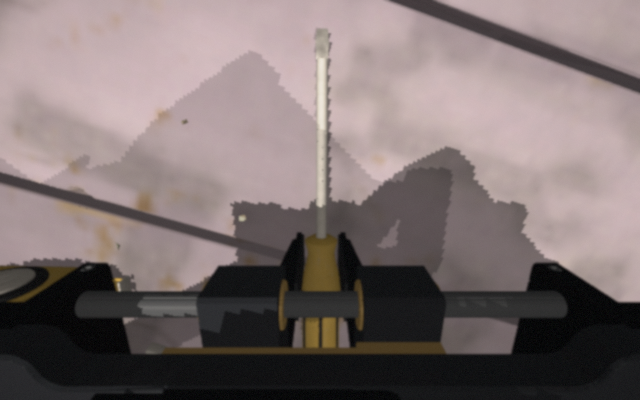

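```bash
python3 -m inch '[0,0,0,0,0,0,0, 0,0,0,0,0,0,0, 0,0,0,0,0,0,0, 0,0,0,0,0,0,0]'; python3 - <<'E'
from h import *
st()
E
python3 -m inch '[0,-0.015,0,0,0,0,0, 0,-0.035,0,0,0,0,0, 0,-0.04,0,0,0,0,0, 0,-0.045,0,0,0,0,0]'; python3 - <<'E'
from h import *
st()
c=env.read_camera("wrist"); cv2.imwrite(f"pics/w14.png",c["pixels"])
c=env.read_camera("side"); cv2.imwrite(f"pics/side14.png",c["pixels"][100:320,200:460].repeat(3,0).repeat(3,1)[:600,:780])
E
```

```text
t: 12.5
eef_pos: [521.7, -189.7, 4.2]
tcp_rot: [-1.571, 0.0, -2.839]
ft_force: [0.6, -0.3, 0.0]
opening: 0.476
t 12.5 pos [ 521.7 -189.7    4.2] rot [-1.571  0.    -2.839] F [ 0.6 -0.3  0. ] M [-0.05  0.    0.03] op 0.476 q [-0.47  0.69  1.9  -0.    0.55  0.8 ]
t: 12.9
eef_pos: [521.1, -189.5, 140.0]
tcp_rot: [-1.572, -0.001, -2.839]
ft_force: [0.1, -0.1, 0.4]
opening: 0.5
t 12.9 pos [ 521.1 -189.5  140. ] rot [-1.572e+00 -1.000e-03 -2.839e+00] F [ 0.1 -0.1  0.4] M [-0.01 -0.   -0.01] op 0.5 q [-0.47  0.48  1.81 -0.    0.85  0.8 ]
```

View pics/w14.png

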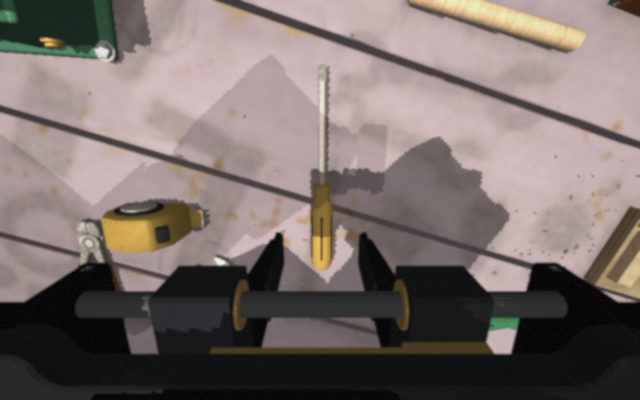

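View pics/side14.png

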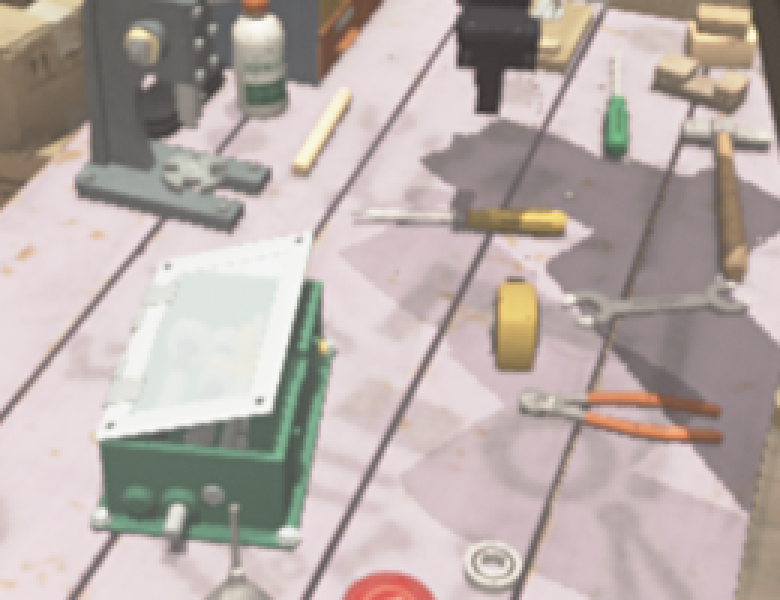

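```bash
python3 - <<'E'
from h import *
gx=np.array([.9711,.2385,0]);C=np.array([636,171.7,0]);gy=np.array([-.2385,.9711,0])
c=env.read_camera("side")
for th in np.arange(.3,.75,.05):
    L=C+(70-140*np.cos(th)-4*np.sin(th))*gx+[0,0,86+140*np.sin(th)+4*np.cos(th)]
    print(round(th,2),proj(c,L-110*gy).round(1),proj(c,L+110*gy).round(1))
E
python3 -m inch '[0,0,0,0,3.5,0,1, -0.010,0,-0.03,0,0,0,1, -0.0155,0,-0.049,0,0,0,1, -0.0155,0,-0.049,0,0,0,1, -0.0155,0,-0.049,0,0,0,1, -0.0155,0,-0.049,0,0,0,1, -0.0155,0,-0.049,0,0,0,1, -0.0155,0,-0.049,0,0,0,1, 0,0,0,0,0,0,1]'; python3 - <<'E'
from h import *
st()
E
```

```text
0.3 [306.2 178.6] [293.  238.4]
0.35 [305.4 176.4] [292.  236.1]
0.4 [304.5 174.2] [290.9 233.8]
0.45 [303.4 172. ] [289.6 231.5]
0.5 [302.2 169.9] [288.1 229.2]
0.55 [300.9 167.8] [286.5 227. ]
0.6 [299.4 165.8] [284.7 224.8]
0.65 [297.8 163.7] [282.8 222.6]
0.7 [296.  161.8] [280.7 220.5]
t: 13.95
eef_pos: [542.9, 146.1, 137.7]
tcp_rot: [-1.571, -0.001, -2.895]
ft_force: [0.1, 0.1, 0.7]
opening: 0.008
t 13.95 pos [542.9 146.1 137.7] rot [-1.571e+00 -1.000e-03 -2.895e+00] F [0.1 0.1 0.7] M [-0.05  0.03  0.06] op 0.008 q [0.15 0.49 1.8  0.   0.85 1.47]
```

```bash
python3 -m inch '[0,0,0,0,0,8.57,1, 0,0,0,0,0,8.57,1, 0,0,0,0,0,8.57,1, 0,0,0,0,0,8.57,1, 0,0,0,0,0,8.57,1, 0,0,0,0,0,8.57,1, 0,0,0,0,0,8.58,1, 0,0,0,0,0,0,1]'; python3 - <<'E'
from h import *
s=st()
print(Ro.from_euler("xyz",s["tcp_rot"]).as_matrix().round(3))
c=env.read_camera("side"); cv2.imwrite(f"pics/side15.png",c["pixels"][100:300,200:460].repeat(3,0).repeat(3,1))
c=env.read_camera("scene"); cv2.imwrite(f"pics/scene15.png",c["pixels"][100:300,180:440].repeat(3,0).repeat(3,1))
E
```

```text
t: 14.75
eef_pos: [534.7, 169.0, 136.0]
tcp_rot: [-1.679, 0.523, -2.898]
ft_force: [-0.9, -0.8, -0.5]
opening: 0.008
t 14.75 pos [534.7 169.  136. ] rot [-1.679  0.523 -2.898] F [-0.9 -0.8 -0.5] M [-0.14  0.25 -0.03] op 0.008 q [0.1  0.4  2.16 1.16 0.2  0.29]
[[-0.841  0.455  0.292]
 [-0.209  0.225 -0.952]
 [-0.499 -0.861 -0.094]]
```

View pics/side15.png

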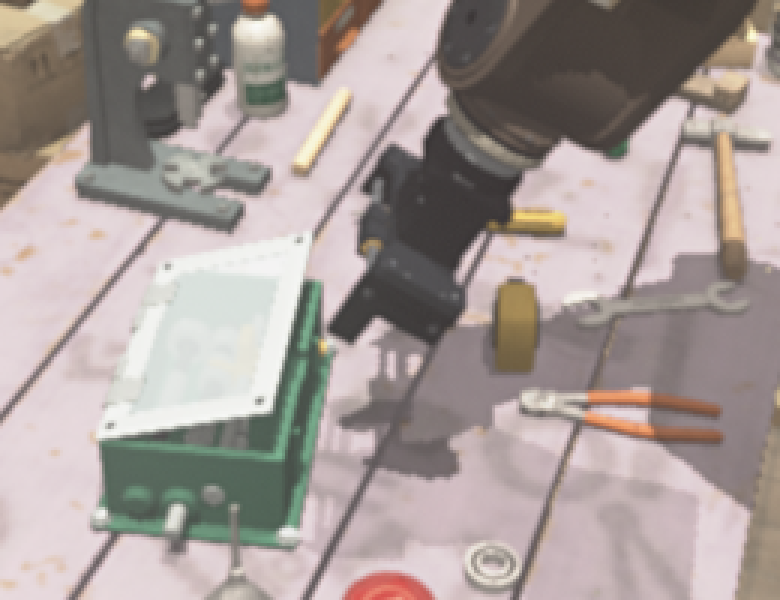

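View pics/scene15.png

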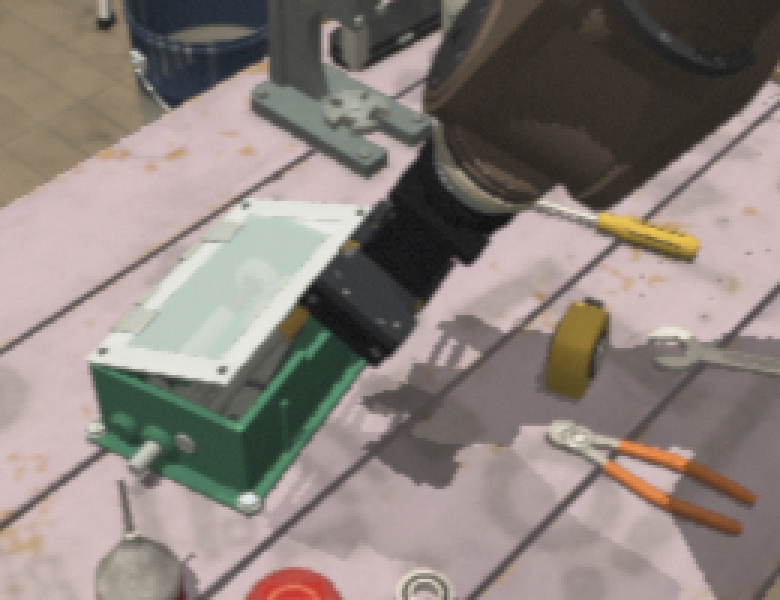

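```bash
cat >> h.py <<'E'
gx=np.array([.9711,.2385,0]);C=np.array([636,171.7,0]);gy=np.array([-.2385,.9711,0]);gz=np.array([0,0,1.])
def Ra(a):
    a=np.radians(a);M=np.stack([-np.cos(a)*gx-np.sin(a)*gz,np.sin(a)*gx-np.cos(a)*gz,-gy],1); return Ro.from_matrix(M).as_euler("xyz")
def G(x,y,z): return C+x*gx+y*gy+z*gz
def tog(): 
    s=env.state()["eef_pos"]-C; print("TCP in g",gx@s,gy@s,s[2])
E
python3 - <<'E'
from h import *
need(G(-96,0,125),Ra(25)); tog()
E
```

```text
t 14.85 pos [535.4 169.  136.6] rot [-1.678  0.523 -2.897] F [0.2 0.2 0. ] M [-0.1   0.29  0.01] op 0.002 q [0.1  0.4  2.15 1.15 0.2  0.31]
shift mm in tool [ 3.8  8.8 22.4] turn deg [ 6.23  0.43 -4.93]
TCP in g -98.3595103977414 21.32704076773812 136.55277936323836
```

```bash
python3 -m inch '[0.002,0.004,0.011,3.1,0.2,-2.5,1, 0.002,0.004,0.011,3.1,0.2,-2.5,1, 0,0,0,0,0,0,1, 0,0,0,0,0,0,1]'; python3 - <<'E'
from h import *
need(G(-96,0,125),Ra(25)); tog()
E
```

```text
t: 15.25
eef_pos: [536.8, 161.2, 130.9]
tcp_rot: [-1.633, 0.475, -2.896]
ft_force: [-0.4, 0.3, -0.0]
opening: 0.002
t 15.25 pos [536.8 161.2 130.9] rot [-1.633  0.475 -2.896] F [-0.4  0.3 -0. ] M [-0.07  0.23  0.  ] op 0.002 q [0.11 0.41 2.13 0.73 0.18 0.74]
shift mm in tool [ 0.2  5.7 13.8] turn deg [ 3.69  0.33 -2.22]
TCP in g -98.86867819228522 13.436873764484714 130.86860850329498
```

```bash
python3 -m inch '[0,0.003,0.007,2,0.2,-2,1, 0,0.003,0.007,2,0,-2,1, 0,0,0,0,0,-1,1, 0,0,0,0,0,0,1]'; python3 - <<'E'
from h import *
need(G(-96,0,125),Ra(25)); tog()
E
```

```text
t: 15.65
eef_pos: [541.0, 152.9, 126.3]
tcp_rot: [-1.585, 0.404, -2.896]
ft_force: [0.7, -0.0, -0.5]
opening: 0.007
t 15.65 pos [541.  152.9 126.3] rot [-1.585  0.404 -2.896] F [ 0.7 -0.  -0.5] M [-0.1   0.23  0.02] op 0.007 q [0.13 0.42 2.08 0.25 0.25 1.22]
shift mm in tool [-0.2  1.4  4.5] turn deg [0.96 0.26 1.85]
TCP in g -96.7736924824496 4.440015126503395 126.2770004976987
```

```bash
python3 -m inch '[-0.015,0.021,0.002,0,0,0,1, -0.008,0.003,0.002,0,0,0,1, -0.008,0.003,0,0,0,0,1, -0.007,-0.006,0,0,0,0,1, -0.007,-0.006,0,0,0,0,1, -0.007,-0.006,0,0,0,0,1]'; python3 - <<'E'
from h import *
st();tog()
c=env.read_camera("side"); cv2.imwrite(f"pics/side16.png",c["pixels"][100:300,200:460].repeat(3,0).repeat(3,1))
E
```

```text
t: 16.25
eef_pos: [590.2, 161.6, 138.3]
tcp_rot: [-1.586, 0.401, -2.896]
ft_force: [-0.9, 0.2, -2.1]
opening: 0.007
t 16.25 pos [590.2 161.6 138.3] rot [-1.586  0.401 -2.896] F [-0.9  0.2 -2.1] M [-0.01  0.5   0.04] op 0.007 q [0.13 0.46 1.95 0.18 0.34 1.3 ]
TCP in g -46.86554762094426 1.068689247023839 138.29518184686168
```

View pics/side16.png

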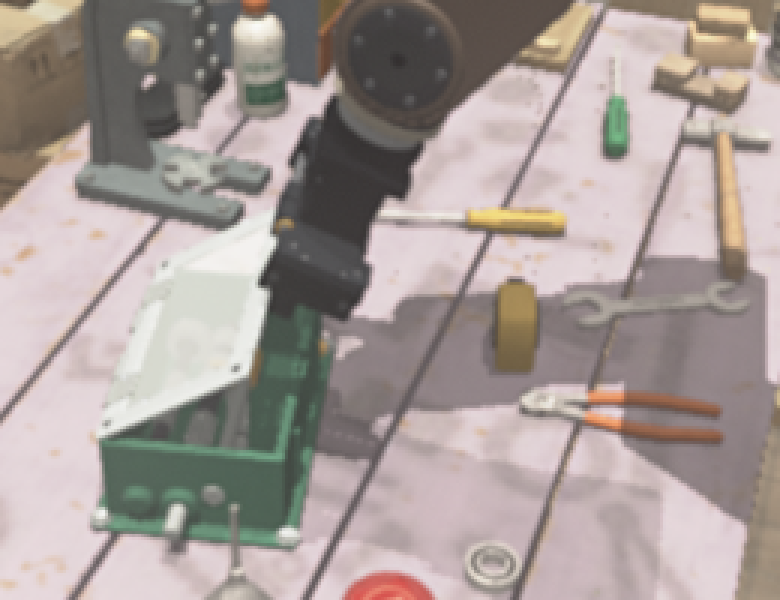

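Cover is following the fingers. Continue the arc.

```bash
python3 -m inch '[-0.013,-0.006,0,0,0,0,1, -0.013,-0.006,0,0,0,0,1, -0.013,-0.006,0,0,0,0,1, -0.014,-0.002,0,0,0,0,1, -0.014,-0.0015,0,0,0,0,1, -0.014,-0.001,0,0,0,0,1, -0.012,0.001,0,0,0,0,1, -0.012,0.001,0,0,0,0,1]'; python3 - <<'E'
from h import *
st();tog()
c=env.read_camera("side"); cv2.imwrite(f"pics/side17.png",c["pixels"][60:260,200:460].repeat(3,0).repeat(3,1))
E
```

```text
t: 17.1
eef_pos: [677.3, 182.7, 198.3]
tcp_rot: [-1.586, 0.403, -2.896]
ft_force: [-0.2, -1.6, -2.5]
opening: 0.003
t 17.1 pos [677.3 182.7 198.3] rot [-1.586  0.403 -2.896] F [-0.2 -1.6 -2.5] M [-0.16  0.58 -0.  ] op 0.003 q [0.15 0.49 1.68 0.1  0.58 1.4 ]
TCP in g 42.75195376766761 0.8621295479800798 198.28167081067187
```

View pics/side17.png

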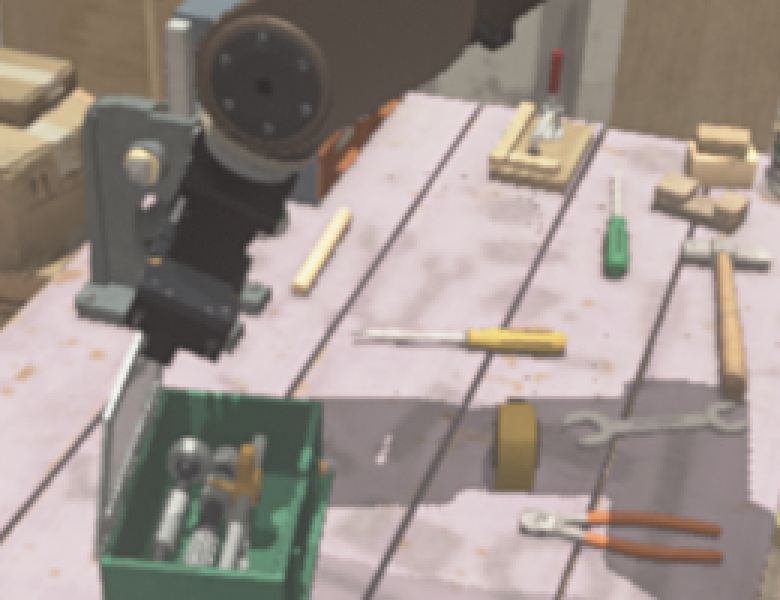

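```bash
python3 -m inch '[-0.0115,0.0025,0,0,0,0,1, -0.0115,0.0025,0,0,0,0,1, -0.010,0.0065,0,0,0,0,1, -0.0095,0.007,0,0,0,0,1, -0.007,0.006,0,0,0,0,1, -0.0065,0.006,0,0,0,0,1, 0,0,0,0,0,0,1]'; python3 - <<'E'
from h import *
st();tog()
c=env.read_camera("side"); cv2.imwrite(f"pics/side18.png",c["pixels"][60:260,200:460].repeat(3,0).repeat(3,1))
E
```

```text
t: 17.85
eef_pos: [739.5, 198.7, 191.3]
tcp_rot: [-1.585, 0.403, -2.896]
ft_force: [-0.9, -0.1, -0.4]
opening: 0.004
t 17.85 pos [739.5 198.7 191.3] rot [-1.585  0.403 -2.896] F [-0.9 -0.1 -0.4] M [-0.09  0.24  0.04] op 0.004 q [0.16 0.58 1.52 0.08 0.64 1.43]
TCP in g 106.92421229201095 1.5656809784757117 191.30686858983168
```

View pics/side18.png

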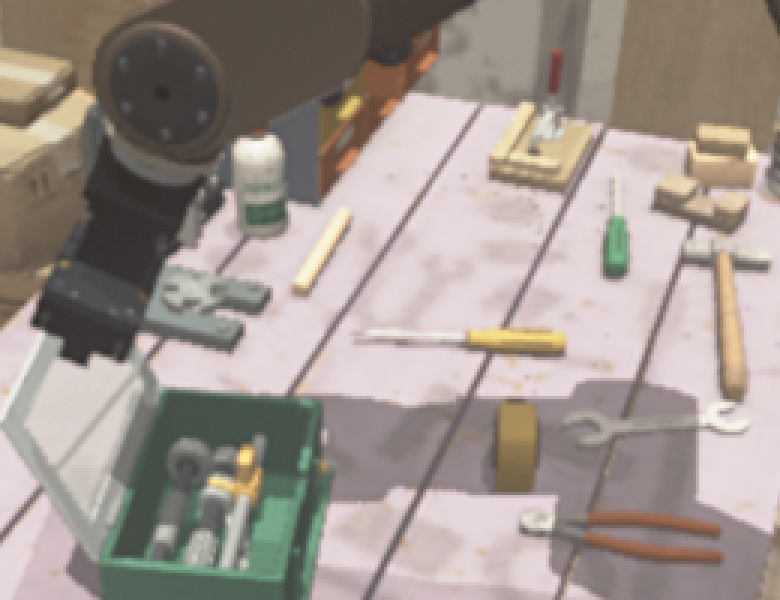

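```bash
python3 -m inch '[0.02,-0.008,0,0,0,0,0, 0.036,-0.013,0.008,0,0,0,0, 0.04,-0.014,0.011,0,0,0,0, 0.04,-0.014,0.012,0,0,-7.6,0, 0.042,-0.012,0.012,0,0,-7.6,0, 0,0,0,0,0,-7.8,0, 0,0,0,0,0,0,0]'; python3 - <<'E'
from h import *
tog(); need(G(-80,-42,170),Ra(0))
c=env.read_camera("wrist"); cv2.imwrite(f"pics/w19.png",c["pixels"])
c=env.read_camera("side"); cv2.imwrite(f"pics/side19.png",cv2.resize(c["pixels"][150:270,190:320],None,fx=5,fy=5,interpolation=cv2.INTER_CUBIC))
E
```

```text
t: 18.6
eef_pos: [568.6, 110.1, 184.3]
tcp_rot: [-1.583, 0.002, -2.891]
ft_force: [0.6, 0.6, -1.7]
opening: 0.49
TCP in g -80.10475267828933 -43.71425029076999 184.2715413965516
t 18.6 pos [568.6 110.1 184.3] rot [-1.583e+00  2.000e-03 -2.891e+00] F [ 0.6  0.6 -1.7] M [ 0.02 -0.04 -0.03] op 0.49 q [0.07 0.46 1.71 0.02 0.97 1.38]
shift mm in tool [-0.1 14.3 -1.5] turn deg [ 0.72  0.57 -0.09]
```

View pics/w19.png

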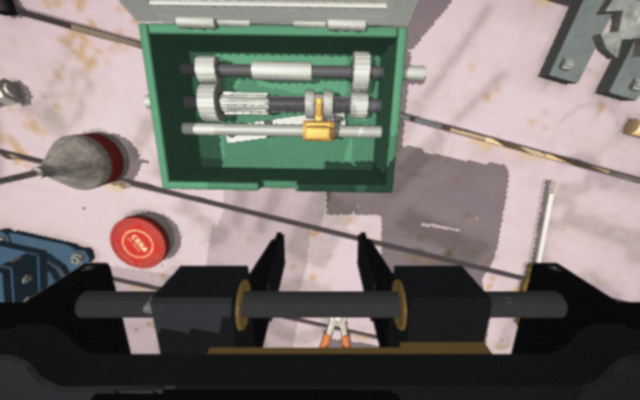

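View pics/side19.png

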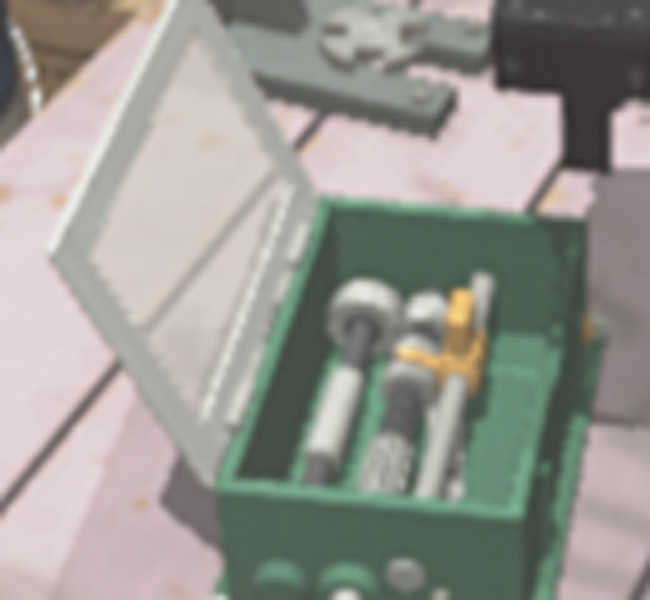

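```bash
python3 - <<'E'
from h import *
c=env.read_camera("wrist"); px=c["pixels"]; o=(285,80)
im=cv2.resize(px[80:155,285:355],None,fx=8,fy=8,interpolation=cv2.INTER_CUBIC); cv2.imwrite("pics/w20.png",im)
P=cloud(c)
for (u,v) in [(319,122),(319,128),(319,133),(310,123),(328,123)]:
    d=P[v,u]-C; print((u,v),gx@d,gy@d,d[2])
# rim check
for (u,v,z) in [(392,185,86),(164,182,86),(150,32,86),(402,35,86)]:
    d=pt(c,u,v,z)-C; print("rim",gx@d,gy@d)
E
```

```text
(319, 122) -7.189604642322825 -39.4272811603811 53.34981355466273
(319, 128) -11.659895393572704 -39.93454997387389 79.34921562659169
(319, 133) -16.126984308865588 -39.96382451846088 78.80199480605395
(310, 123) -8.225243559831545 -30.548096336646108 53.833757522037345
(328, 123) -8.016976151130063 -48.328183639507664 54.29741041947613
rim -62.313943861989316 -108.74453044155203
rim -62.298016644148284 105.42131416369465
rim 63.24858921016757 98.5889422650891
rim 62.62641889134924 -106.70298806920688
```

View pics/w20.png

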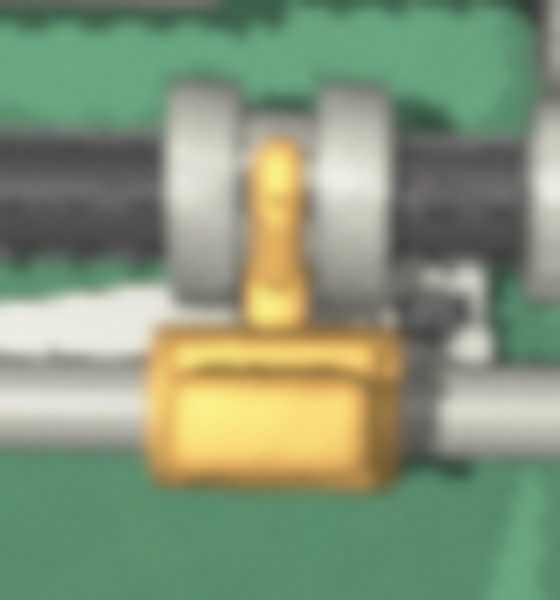

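```bash
python3 - <<'E'
from h import *
c=env.read_camera("wrist")
for (u,v) in [(306.4,132.4),(331,132.4),(318.7,126.6),(318.7,138.2),(318.7,132.4)]:
    d=pt(c,u,v,80)-C; print(gx@d,gy@d)
# mouth inside back edge etc done; target
M=np.stack([gy,-gz,gx],1); A=Ro.from_matrix(M).as_euler("xyz"); B=Ro.from_matrix(np.stack([-gy,-gz,-gx],1)).as_euler("xyz"); print(A,B)
need(G(-16.5,-40.5,170),A); need(G(-16.5,-40.5,170),B)
E
```

```text
-16.14039040382717 -28.398505033525954
-15.887892926383794 -50.77821306358586
-10.897432063873385 -39.550599974100564
-21.188636785997577 -39.63814673027334
-16.01407658849471 -39.59412700934231Traceback (most recent call last):
  File "<stdin>", line 6, in <module>
  File "scipy/spatial/transform/_rotation.pyx", line 1143, in scipy.spatial.transform._rotation.Rotation.from_matrix
ValueError: Non-positive determinant (left-handed or null coordinate frame) in rotation matrix 0: [[-0.2385 -0.      0.9711]
 [ 0.9711 -0.      0.2385]
 [ 0.     -1.      0.    ]].
```

```bash
python3 -m inch '[-0.032,0,-0.002,0.7,0.6,0,0, -0.032,0.02,-0.002,0,0,0,0, 0,0.04,0,0,0,0,0, 0,0,0,0,0,0,0, 0,0,0,0,0,0,0]'; python3 - <<'E'
from h import *
need(G(-16,-39.6,60),Ra(0));tog()
c=env.read_camera("wrist"); cv2.imwrite(f"pics/w21.png",c["pixels"])
E
```

```text
t: 19.3
eef_pos: [628.1, 129.9, 124.1]
tcp_rot: [-1.572, 0.002, -2.901]
ft_force: [-0.4, -0.3, 0.6]
opening: 0.504
t 19.3 pos [628.1 129.9 124.1] rot [-1.572e+00  2.000e-03 -2.901e+00] F [-0.4 -0.3  0.6] M [ 0.02 -0.04 -0.01] op 0.504 q [0.1  0.61 1.61 0.   0.92 1.43]
shift mm in tool [-1.5 64.1  1. ] turn deg [ 0.06  0.01 -0.1 ]
TCP in g -17.618662765726715 -38.694998069779714 124.06605085880942
```

View pics/w21.png

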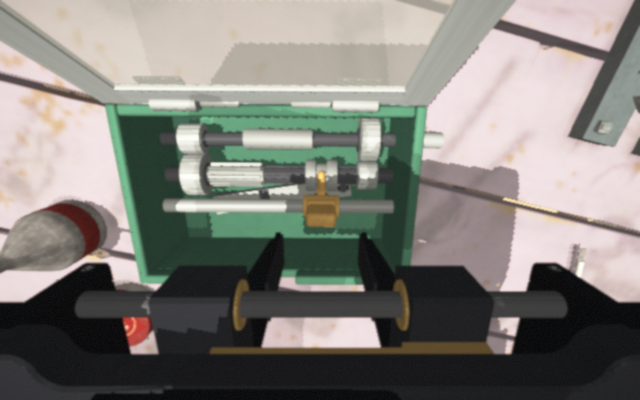

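```bash
python3 -m inch '[-0.001,0.025,0.001,0,0,0,0, 0,0.02,0,0,0,0,0, 0,0.012,0,0,0,0,0, 0,0.006,0,0,0,0,0, 0,0,0,0,0,0,0]'; python3 - <<'E'
from h import *
need(G(-16,-39.6,60),Ra(0));tog()
c=env.read_camera("wrist"); cv2.imwrite(f"pics/w22.png",c["pixels"])
c=env.read_camera("side"); cv2.imwrite(f"pics/side22.png",cv2.resize(c["pixels"][150:270,190:320],None,fx=5,fy=5,interpolation=cv2.INTER_CUBIC))
E
```

```text
t: 19.85
eef_pos: [630.2, 129.2, 61.4]
tcp_rot: [-1.571, 0.003, -2.901]
ft_force: [0.5, -0.5, -0.2]
opening: 0.5
t 19.85 pos [630.2 129.2  61.4] rot [-1.571  0.003 -2.901] F [ 0.5 -0.5 -0.2] M [-0.02  0.   -0.02] op 0.5 q [0.1  0.69 1.65 0.   0.8  1.43]
shift mm in tool [ 0.2  1.4 -0.3] turn deg [ 0.03 -0.01 -0.16]
TCP in g -15.800156053029175 -39.91433503148923 61.40609470929034
```

View pics/w22.png

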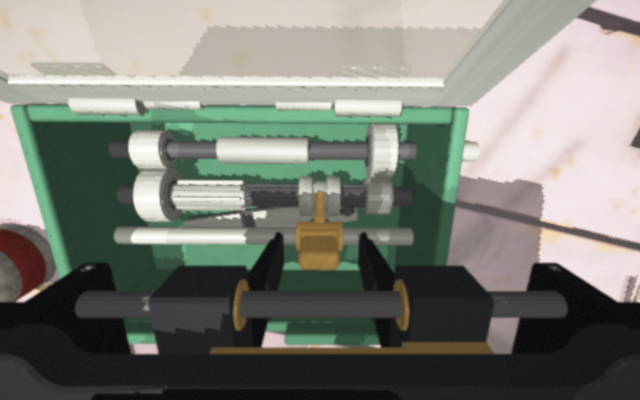

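View pics/side22.png

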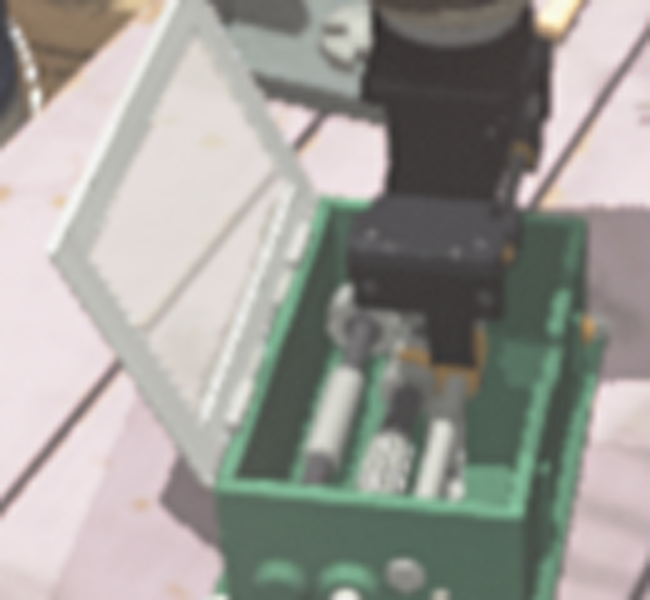

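```bash
python3 -m inch '[0,0,0,0,0,0,1, 0,0,0,0,0,0,1, 0,0,0,0,0,0,1, 0,0,0,0,0,0,1, 0,0,0,0,0,0,1, 0,0,0,0,0,0,1]'; python3 - <<'E'
from h import *
st();tog()
E
```

```text
t: 20.55
eef_pos: [630.1, 129.3, 61.1]
tcp_rot: [-1.572, 0.003, -2.901]
ft_force: [-0.6, 1.3, 3.5]
opening: 0.254
t 20.55 pos [630.1 129.3  61.1] rot [-1.572  0.003 -2.901] F [-0.6  1.3  3.5] M [ 0.19  0.21 -0.04] op 0.254 q [0.1  0.69 1.65 0.   0.8  1.43]
TCP in g -15.856808567121133 -39.7889571870053 61.13892214955688
```

```bash
cat > f.py <<'E'
from h import *
s=env.state(); F=[s["ft_force"]]
print("y",round(float(gy@(s["eef_pos"]-C)),2),"Fy",round(float(gy@s["ft_force"]),2),"Fx",round(float(gx@s["ft_force"]),2),"Fz",round(float(s["ft_force"][2]),2),"op",round(s["opening"],3),"t",round(s["t"],2))
E
python3 -m inch '[0,0,-0.004,0,0,0,1, 0,0,-0.005,0,0,0,1, 0,0,-0.005,0,0,0,1, 0,0,-0.005,0,0,0,1, 0,0,-0.004,0,0,0,1, 0,0,0,0,0,0,1]' >/dev/null; python3 f.py
python3 -m inch '[0,0,-0.002,0,0,0,1, 0,0,0,0,0,0,1]' >/dev/null; python3 f.py
python3 -m inch '[0,0,-0.002,0,0,0,1, 0,0,0,0,0,0,1]' >/dev/null; python3 f.py
python3 -m inch '[0,0,-0.002,0,0,0,1, 0,0,0,0,0,0,1]' >/dev/null; python3 f.py
```

```text
y -16.04 Fy 1.73 Fx -0.59 Fz 4.99 op 0.249 t 21.15
y -14.31 Fy -0.01 Fx 0.02 Fz 5.4 op 0.253 t 21.35
y -12.39 Fy -0.07 Fx 0.37 Fz 4.77 op 0.251 t 21.55
y -10.42 Fy -0.02 Fx -0.51 Fz 5.57 op 0.25 t 21.75
```

```bash
for i in 1; do
python3 -m inch '[0,0,-0.002,0,0,0,1, 0,0,0,0,0,0,1]' >/dev/null; python3 f.py
python3 -m inch '[0,0,-0.002,0,0,0,1, 0,0,0,0,0,0,1]' >/dev/null; python3 f.py
python3 -m inch '[0,0,-0.002,0,0,0,1, 0,0,0,0,0,0,1]' >/dev/null; python3 f.py
python3 -m inch '[0,0,-0.002,0,0,0,1, 0,0,0,0,0,0,1]' >/dev/null; python3 f.py
done
```

```text
y -8.41 Fy -0.77 Fx 0.05 Fz 5.74 op 0.25 t 21.95
y -6.41 Fy 0.79 Fx 0.39 Fz 4.3 op 0.248 t 22.15
y -4.47 Fy -0.77 Fx -0.62 Fz 5.63 op 0.25 t 22.35
y -2.48 Fy -0.2 Fx -0.12 Fz 4.68 op 0.247 t 22.55
```

```bash

python3 -m inch '[0,0,-0.0015,0,0,0,1, 0,0,0,0,0,0,1]' >/dev/null; python3 f.py
python3 -m inch '[0,0,-0.0015,0,0,0,1, 0,0,0,0,0,0,1]' >/dev/null; python3 f.py
python3 -m inch '[0,0,-0.0015,0,0,0,1, 0,0,0,0,0,0,1]' >/dev/null; python3 f.py
python3 -m inch '[0,0,-0.0015,0,0,0,1, 0,0,0,0,0,0,1]' >/dev/null; python3 f.py
python3 -c "
from h import *
c=env.read_camera('wrist'); cv2.imwrite('pics/w23.png',c['pixels'])"
```

```text
y -1.01 Fy 0.39 Fx 0.35 Fz 4.85 op 0.249 t 22.75
y 0.42 Fy -1.13 Fx -0.37 Fz 5.65 op 0.246 t 22.95
y 1.9 Fy -0.49 Fx 0.26 Fz 5.86 op 0.252 t 23.15
y 3.4 Fy -0.7 Fx 0.94 Fz 5.29 op 0.25 t 23.35
```

View pics/w23.png

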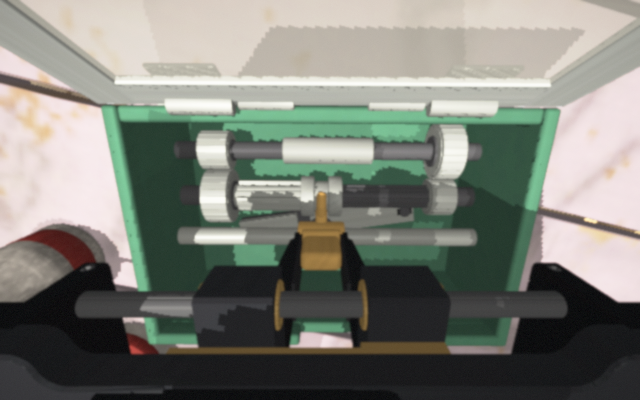

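```bash

python3 -m inch '[0,0,-0.0015,0,0,0,1, 0,0,0,0,0,0,1]' >/dev/null; python3 f.py
python3 -m inch '[0,0,-0.0015,0,0,0,1, 0,0,0,0,0,0,1]' >/dev/null; python3 f.py
python3 -m inch '[0,0,-0.0015,0,0,0,1, 0,0,0,0,0,0,1]' >/dev/null; python3 f.py
python3 -m inch '[0,0,-0.0015,0,0,0,1, 0,0,0,0,0,0,1]' >/dev/null; python3 f.py
```

```text
y 4.88 Fy -0.56 Fx 0.6 Fz 4.84 op 0.248 t 23.6
y 6.37 Fy -0.77 Fx -0.3 Fz 4.99 op 0.248 t 23.8
y 7.89 Fy -0.32 Fx 1.01 Fz 4.7 op 0.251 t 24.0
y 9.35 Fy -0.67 Fx 1.53 Fz 4.95 op 0.254 t 24.2
```

```bash

python3 -m inch '[0,0,-0.0015,0,0,0,1, 0,0,0,0,0,0,1]' >/dev/null; python3 f.py
python3 -m inch '[0,0,-0.0015,0,0,0,1, 0,0,0,0,0,0,1]' >/dev/null; python3 f.py
python3 -m inch '[0,0,-0.0015,0,0,0,1, 0,0,0,0,0,0,1]' >/dev/null; python3 f.py
python3 -m inch '[0,0,-0.0015,0,0,0,1, 0,0,0,0,0,0,1]' >/dev/null; python3 f.py
```

```text
y 10.96 Fy 0.11 Fx 0.78 Fz 5.24 op 0.249 t 24.4
y 12.69 Fy 2.51 Fx 1.17 Fz 5.38 op 0.252 t 24.6
y 14.63 Fy 5.63 Fx 1.81 Fz 4.99 op 0.245 t 24.8
y 15.95 Fy 5.08 Fx 1.95 Fz 4.76 op 0.249 t 25.0
```

```bash

python3 -m inch '[0,0,-0.001,0,0,0,1, 0,0,0,0,0,0,1]' >/dev/null; python3 f.py
python3 -m inch '[0,0,-0.001,0,0,0,1, 0,0,0,0,0,0,1]' >/dev/null; python3 f.py
python3 -m inch '[0,0,-0.001,0,0,0,1, 0,0,0,0,0,0,1]' >/dev/null; python3 f.py
```

```text
y 16.32 Fy 0.33 Fx 1.73 Fz 4.26 op 0.25 t 25.2
y 16.67 Fy -4.06 Fx 1.67 Fz 4.95 op 0.249 t 25.4
y 16.99 Fy -7.92 Fx 1.65 Fz 5.58 op 0.249 t 25.6
```

```bash

python3 -m inch '[0,0,0.001,0,0,0,1, 0,0,0.0008,0,0,0,1, 0,0,0,0,0,0,1, 0,0,0,0,0,0,1]' >/dev/null; python3 f.py
python3 -c "
from h import *
c=env.read_camera('scene'); cv2.imwrite('pics/scene24.png',c['pixels'])
c=env.read_camera('side'); cv2.imwrite('pics/side24.png',c['pixels'])
st()"; python3 f.py
```

```text
y 16.27 Fy -1.02 Fx 1.85 Fz 4.72 op 0.251 t 26.0
t 26.1 pos [617.1 183.8  61.2] rot [-1.571  0.003 -2.901] F [ 1.6 -0.2  4.7] M [-0.08 -0.31 -0.05] op 0.249 q [0.19 0.69 1.65 0.   0.8  1.52]
y 16.28 Fy -0.6 Fx 1.46 Fz 4.66 op 0.249 t 26.1
```

View pics/side24.png

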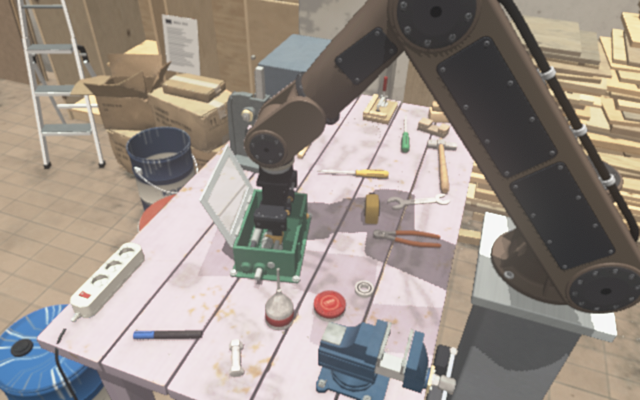

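View pics/scene24.png

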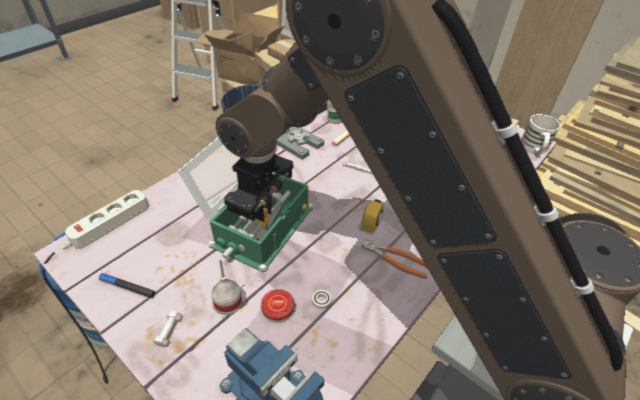

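```bash
python3 -m inch '[0,0,0,0,0,0,1, 0,0,0,0,0,0,1, 0,0,0,0,0,0,1]' >/dev/null; python3 f.py; python3 -c "
from cell import env
print(env.job_done())"; python3 f.py
```

```text
y 16.26 Fy -0.43 Fx 1.36 Fz 5.02 op 0.252 t 26.4
the job is handed in; nothing more can be done
None
the job is handed in; nothing more can be done
```

I levered the cover up with the screwdriver and laid the screwdriver flat on the bench. I then swung the cover back with the closed fingers. Finally I gripped the fork's lug and slid it about 56 mm to the left into its notch. The job was handed in at t ≈ 26.4 s with the lug still gripped.

- **Notch:** the fork pulled towards the notch with up to +5.6 N. The force then crossed zero and rose to −7.9 N as I pushed past centre. I backed off to y ≈ 16.3 mm, where only about −0.4 N remained, so I judge the ball to be home; `detent_ball` itself was not readable.
- **Grip:** the opening held steady at 24 mm, which is the lug's width, with the gripper's fixed closing force. About 5 N upward and 1.4 N forward remained on the tool, with no sign of slipping.
- **Cover, screwdriver and other objects:** the last pictures show the cover well past upright, about 1.95 rad estimated from the finger position. The screwdriver lies released on the bench. The oil can, bearing and tape measure look where they started, though I did not measure them.

**What did not go to plan:**
- The first lift only turned the screwdriver in the grip. Sliding it deeper under the cover's edge fixed that, and the cover was at roughly 0.35–0.5 rad when I took the screwdriver away; the picture estimates disagreed within that range.
- The fingers could not tilt to 60° because of the wrist's range. I pushed the cover back at about 23° instead.

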